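Ready the bushings for inspection under the desk lamp

TASK

Put the padlock that lies inside the white corner marks into the shallow steel tray; slide the flat aluminium board out by its fin from under the notepad, coaster and tumbler, which must stay stacked upright by the stop posts, never lifted or toppled, and lay the board flat inside those four marks, lengthwise. Set every flanged steel bushing that is on the desk on the board, and turn the lamp dimmer's dial until its pointer stands at the one long tick. Leave everything else where it is.

Things in the scene. Friction and masses are not known exactly. Their poses are not given: they have to be found in the camera images.
- board_mid (a point): Flat aluminium inspection board, 240 x 90 x 6 mm, 0.25 kg, lying on the desk; at the start a small stack stands on the half of it away from its fin. The point is the centre of its upper face (6 mm above its underside). x runs along its 240 mm length towards the end with the upright fin, y across it, z up.
- board_grip (a point): Where to pinch the board's upright fin: on the fin's middle line, 97 mm from board_mid along the board's +x, 30 mm above the board's underside. The fin is a plate 30 mm long (along the board's x), 10 mm thick (along y), standing from 6 to 46 mm above the underside. Axes as board_mid.
- stops: Pair of steel stop posts screwed to the desk, one either side of the board, 44 mm high, 108 mm clear between them: the 90 mm board passes between them, the 140 mm wide pad cannot, so the posts hold the stack back while the board is pulled along +x of this frame. Origin on the desk where the board's centre lies at the start (within 2 mm), x the pull direction; the posts stand at x = -7 to 3 mm, y = 54 to 70 mm either side, with feet 3 mm high out to x = 30 mm.
- pad: Notepad at the bottom of the stack, lying on the board: 110 mm (its x, along the board) x 140 mm (its y) x 19 mm, 0.18 kg. Origin at the centre of its underside, z up. At the start its front edge is 2 to 5 mm behind the posts. When the board has gone it lies on the desk (origin at height 0).
- coaster: Round cork coaster 96 mm across, 6 mm thick, lying on the pad. Origin at the centre of its underside.
- tumbler: Empty glass tumbler, 72 mm across the rim, 95 mm high, 0.18 kg, standing on the coaster. Origin at the centre of its underside, z up.
- spot (a point): Centre, on the desk, of the four white corner marks painted on it: they bound a rectangle 270 mm (x) by 120 mm (y). Flush with the desk.
- dial_grip (a point): Point on the axis of the lamp dimmer's dial, 22 mm above the top of its housing (58 mm above the desk), at the height to grip. The dial's upright grip bar is 44 mm long along this frame's x, 12 mm thick (y), 26 mm tall (8 to 34 mm above the housing); a white line on its top marks the pointer end, +x. This frame turns with the dial.
- padlock_mid (a point): Brass padlock lying flat on the desk inside the corner marks at the start, 0.3 kg: its body is 50 (x) x 45 (y) x 24 mm (z), the steel shackle reaches on to 59 mm from this point along +x. The point is the centre of the brass body, 12 mm above its underside.
- keytray_in (a point): Centre of the inner floor (4 mm above the desk) of the shallow dark steel open tray fixed to the desk at the near right, 120 x 120 mm outside, 112 x 112 mm inside, rim 18 mm high.
- dimmer: Black dimmer housing screwed to the desk, 104 x 104 x 36 mm, origin at the centre of its underside. Eleven white scale ticks ring the dial, 0.47 rad apart; the fifth (counting clockwise from above, from the low end) is the one long, broad tick, at an angle of +0.47 rad counter-clockwise from the housing's x axis.
- dial (a joint): Dial angle in rad, 0 at the first tick to 4.7 at the last, growing as the dial is turned clockwise seen from above; it stays where it is left (friction about 0.04 N m). The pointer is at the long tick at 1.88.
- bush1_mid (a point): Steel trolley-wheel bushing, standing on its flange (some of the four are absent): flange 44 mm across and 8 mm high, then a barrel 30 mm across to 34 mm height, 0.11 kg. The point is on its axis half-way up, 17 mm above the underside; z along its axis.
- bush2_mid (a point): Steel trolley-wheel bushing, standing on its flange (some of the four are absent): flange 44 mm across and 8 mm high, then a barrel 30 mm across to 34 mm height, 0.11 kg. The point is on its axis half-way up, 17 mm above the underside; z along its axis.
- bush3_mid (a point): Steel trolley-wheel bushing, standing on its flange (some of the four are absent): flange 44 mm across and 8 mm high, then a barrel 30 mm across to 34 mm height, 0.11 kg. The point is on its axis half-way up, 17 mm above the underside; z along its axis.
- bush4_mid (a point): Steel trolley-wheel bushing, standing on its flange (some of the four are absent): flange 44 mm across and 8 mm high, then a barrel 30 mm across to 34 mm height, 0.11 kg. The point is on its axis half-way up, 17 mm above the underside; z along its axis.
- punch: Bystander, leave alone: stainless steel hole punch, about 60 x 110 x 55 mm, towards the back. Origin at the centre of its underside.
- dispenser: Bystander, leave alone: red plastic tape dispenser, about 55 x 150 x 85 mm, towards the back. Origin at the centre of its underside.
- taperoll: Bystander, leave alone: roll of brown tape lying flat, 90 mm across, 48 mm high, with a 74 mm bore. Origin at the centre of its underside.
- pencup: Bystander, leave alone: dark steel pen cup, 76 mm across, 95 mm high, with pens. Origin at the centre of its underside.
- carton: Bystander, leave alone: small cardboard carton 110 x 80 x 60 mm. Origin at the centre of its underside.
There are look-alikes about, which are no part of the job. What is shaped like the part that bears bush3_mid but black or turquoise is not meant. Leave any orange or yellow look-alike of the part that bears bush4_mid alone.

How it is judged:
By the outcome, as a careful person would: the job done as asked, in the order asked, and still so for the second after the job is handed in, with the robot touching nothing.
Of bush1, bush2, bush3, bush4 only 3 to 4 are there at a start; the rules pass over those that are not, and their reading is None.
At some moment in a run one of bush1, bush2, bush3, bush4 may be knocked a few centimetres aside while the robot is not near it.
Once in a run the grip may slacken for a moment while it holds something.
It also fails if it takes over 210 s, if anything falls off the work surface, if the arm or the gripper's body presses on something with over 40 N, if the wrist force passes 120 N, or if a joint passes its speed limit or range.

ROBOT

A 6-joint arm with a two-finger parallel gripper is mounted at the origin on the work surface. World frame = base frame: x ahead of the robot, y to its left, z up, the work surface at z = 0. Lengths are in m, angles in rad, forces in N, time in s.
With the tool pointing down it reaches from about 0.3 to 0.75 m from the base axis. Payload 8.5 kg.
Tool frame: the origin (TCP) lies midway between the tips of the shut fingers; the grasp point (between the pads) lies 19 mm behind it; z points along the fingers, y is the direction in which the jaws open and shut (so a half turn about z gives the same grasp; the last joint's range is limited). The gripper opens to 85 mm and grips with 20 to 120 N. Pads are 22 mm wide; open, the fingers measure 114 mm over their backs; the gripper's body (76 mm by 85 mm) begins 54 mm behind the grasp point. The pads swing forward as they close: fully open they stand 13 mm farther back than shut.
Start: joints at [1.032, 0.381, 1.297, -0, 1.464, -0.215], TCP at [0.175, 0.521, 0.231] pointing down, gripper open.
Joint ranges: [-3.11, 3.11], [-0.89, 2.33], [0.22, 2.48], [-1.42, 4.56], [0.17, 2.85], [-2.88, 2.88]. Speed limits (rad/s): [2.39, 2.39, 3.14, 3.14, 3.14, 3.14].

INTERFACE

Orientations are given as a rotation vector (axis times angle).
In Python, from station import robot gives the robot as it stands.
- The arm moves only by the tool drive_tool, never from a script. Its argument "commands" is a list of rows, each a list of 7 numbers: the shift along the tool's x, y, z in units of 25 mm (1.0 is 25 mm), then the turn, a rotation vector about the tool's x, y, z in units of 8 degrees (1.0 is 8 degrees), then the closure, from -1 (fully open) to 1 (shut). A call has 1 to 20 rows; each row shifts and turns the commanded pose from where the row before left it, along the tool's axes as they then stand; what a row does not reach is not made up. A row lasts 1/10 s, in which the tool goes at most 50 mm and 8.59 degrees, less where a joint would pass 70% of its speed; a pose out of reach is approached as far as the arm can. A call is refused whole if a number of a shift passes 1 or a number of a turn 1, either way. A call with a gripper value outside its range is refused whole. The fingers move at their own pace and stop on an object; the grip force is fixed at half the most. Time passes only in rows, so rows that do not move let the fingers close. It gives the time, the measured TCP pose, the force and the opening at its end, in the units of the state.
- robot.sense(): the state, without advancing time (a new reading comes with each control period).
- robot.snapshot(name): name is "scene" or "top"; returns a dict with "pixels" (420x560x3 uint8, blue, green, red), "depth" (420x560 float32, m along the optical axis (not along the pixel's ray), 0 where there is no reading), "mtx" (3x3 intrinsics, pixels), "rvec" (rotation vector, rad) and "tvec" (3), from world to camera coordinates, as OpenCV has them. Camera axes: x right, y down, z forward; pixel columns grow to the right and rows downward; lengths in m; the calibration is good to about 2 mm. A picture is of the moment at which its call begins.
- robot.finish_job(): hands the job in, once; it reports no verdict.
The state is a dict: "time_s": time; "qpos": joint angles; "joint_vel": joint speeds; "effort": joint torques, N m; "eef_pos": TCP position; "eef_rot": TCP orientation; "ft_force": force on the tool from outside, world axes, zero at the start; "torque": the same for the moment, N m; "finger_gap": finger opening in m.
Only numpy, scipy, OpenCV 4.12 (cv2) and the standard library are available. Lean on these libraries where they do the work, as an engineer would, in place of code of your own. Each camera call takes 0.05 s, during which the arm holds its last target.

## Working session

There is one attempt and no reset: what is moved stays moved. The work goes in short steps, Python scripts to look and compute and a tool call to move; the robot and the scene stay as the last step left them, time stands still between calls to the robot, and variables do not carry over. Pictures are saved under pics/ and viewed, and the job is handed in when it is done.

Besides the shell and the picture viewer there is one more tool, called as name(argument=value, ...), one argument or row to a line, values as JSON. drive_tool: Moves the arm, as the interface text tells. Its arguments: {"type":"object","properties":{"commands":{"type":"array","items":{"type":"array","items":{"type":"number"}}}},"required":["commands"]}

```bash
ls -la; mkdir -p pics; cat > h.py <<'E'
import numpy as np, cv2
from station import robot
def snap(name,save=None):
    s=robot.snapshot(name)
    if save: cv2.imwrite('pics/'+save+'.png',s['pixels'])
    return s
def cam(s):
    R,_=cv2.Rodrigues(np.array(s['rvec'],float)); t=np.array(s['tvec'],float).ravel(); return R,t,np.array(s['mtx'])
def ray(s,uv,z):
    R,t,K=cam(s); uv=np.atleast_2d(np.asarray(uv,float))
    d=(np.linalg.inv(K)@np.c_[uv,np.ones(len(uv))].T).T@R; c=-R.T@t
    return c+d*((z-c[2])/d[:,2])[:,None]
def cloud(s):
    R,t,K=cam(s); D=s['depth']; v,u=np.mgrid[:D.shape[0],:D.shape[1]]
    p=np.stack([(u-K[0,2])/K[0,0]*D,(v-K[1,2])/K[1,1]*D,D],-1)
    return (p-t)@R
def proj(s,p):
    R,t,K=cam(s); q=(R@np.atleast_2d(p).T).T+t; q=q@K.T; return q[:,:2]/q[:,2:]
E
python3 - <<'E'
from h import *
s=robot.sense(); print(s)
for n in('scene','top'):
    a=snap(n,n+'0'); R,t,K=cam(a); print(n,-R.T@t,K,R)
    np.savez('pics/%s0.npz'%n,**a)
E
```

```text
total 12
drwxr-xr-x  3 agent agent 4096 Dec  7 11:02 .
drwxr-xr-x 23 root  root  4096 Dec  7 11:02 ..
drwxr-xr-x  2 agent agent 4096 Dec  7 11:02 pics
{'time_s': 0.0, 'qpos': array([ 1.03168689e+00,  3.81191673e-01,  1.29828533e+00,  4.16523540e-06,
        1.46357365e+00, -2.15305112e-01]), 'joint_vel': array([ 0.00014141, -0.00108241, -0.00098836, -0.00066415, -0.00098532,
       -0.00084571]), 'effort': array([-1.44878018e-04, -4.48459125e+01, -2.31273329e+01, -2.61041250e-04,
        4.84629898e-03, -1.30899502e-05]), 'eef_pos': array([0.17484448, 0.52115565, 0.23070581]), 'eef_rot': array([-5.06324892e-01, -3.09997369e+00,  2.12644468e-03]), 'ft_force': array([ 0.32115479, -0.52119118,  0.11988994]), 'torque': array([ 0.00605897,  0.04575494, -0.01452557]), 'finger_gap': 0.08501286049078598}
scene [1.10817627 0.73145734 0.88687579] [[500.4159576    0.         275.53337983]
 [  0.         500.4159576  202.20880233]
 [  0.           0.           1.        ]] [[-0.78876863  0.61436433  0.0200133 ]
 [ 0.40797979  0.54759404 -0.73054313]
 [-0.4597788  -0.56806448 -0.68257323]]
top [0.36003307 0.01770137 1.01694805] [[390.75514286   0.         281.75866789]
 [  0.         390.75514286 210.2880408 ]
 [  0.           0.           1.        ]] [[ 0.11142207 -0.99377223  0.00136931]
 [-0.97049025 -0.10910799 -0.21504448]
 [ 0.21385464  0.0226318  -0.9766033 ]]
```

View pics/scene0.png

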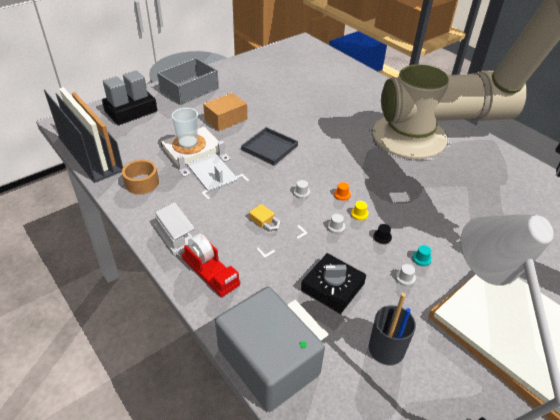

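View pics/top0.png

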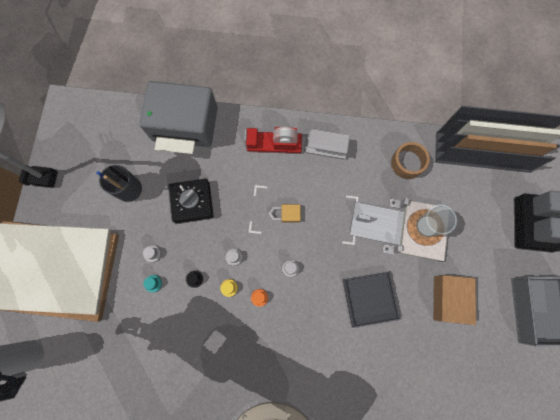

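```bash
python3 - <<'E'
from h import *
for n in('scene','top'):
    a=dict(np.load('pics/%s0.npz'%n)); print(n,proj(a,[[0.175,.521,.23],[.175,.521,.4],[0.4,0,0]]))
    c=cloud(a)
    if n=='top':
        for uv in[(291,268),(234,257),(152,253),(290,213),(366,220),(440,215),(190,200),(372,298)]: print(uv,c[uv[1],uv[0]])
a=cv2.imread('pics/top0.png')
cv2.imwrite('pics/t1.png',cv2.resize(a[130:330,90:290],None,fx=3,fy=3,interpolation=cv2.INTER_CUBIC))
cv2.imwrite('pics/t2.png',cv2.resize(a[160:340,240:480],None,fx=3.3,fy=3.3,interpolation=cv2.INTER_CUBIC))
a=cv2.imread('pics/scene0.png')
cv2.imwrite('pics/s1.png',cv2.resize(a[80:280,90:350],None,fx=3,fy=3,interpolation=cv2.INTER_CUBIC))
cv2.imwrite('pics/s2.png',cv2.resize(a[160:360,280:540],None,fx=3,fy=3,interpolation=cv2.INTER_CUBIC))
E
```

```text
scene [[573.49018041 194.13460052]
 [614.66987628 122.52360197]
 [309.52307972 186.76225255]]
top [[  6.32524279 365.40000207]
 [-73.13585807 385.3657925 ]
 [289.81798489 281.24784418]]
(291, 268) [0.43160866 0.00108266 0.03038287]
(234, 257) [0.44264349 0.14624378 0.0336452 ]
(152, 253) [0.42970359 0.3530986  0.0319838 ]
(290, 213) [0.57317764 0.01863256 0.02171947]
(366, 220) [ 0.57466161 -0.17741633  0.03128248]
(440, 215) [ 0.59886952 -0.35041902  0.07169841]
(190, 200) [0.57361713 0.27698295 0.04412577]
(372, 298) [ 0.38154863 -0.21124362  0.00309405]
```

View pics/t1.png

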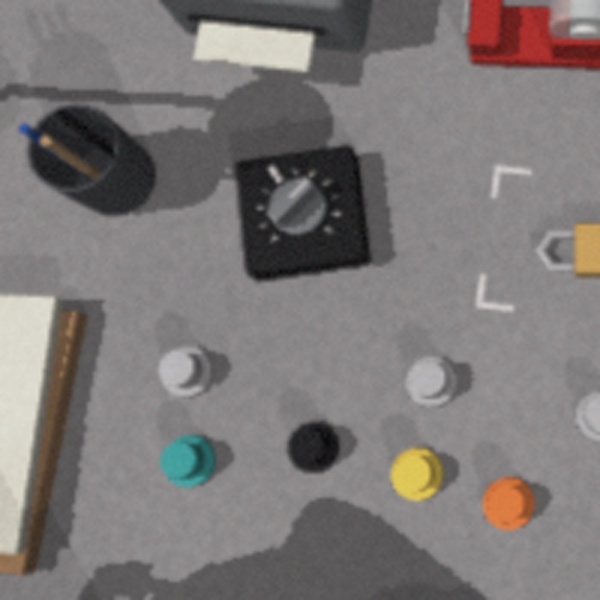

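View pics/t2.png

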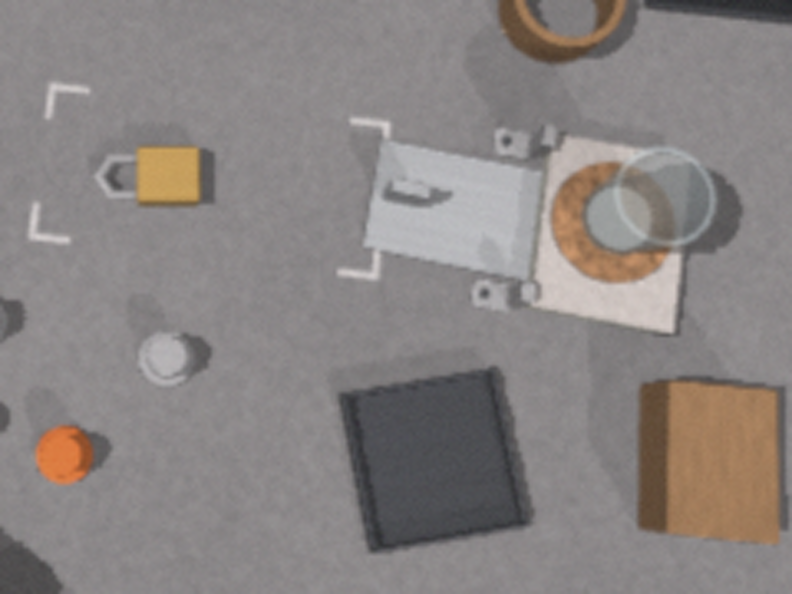

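View pics/s1.png

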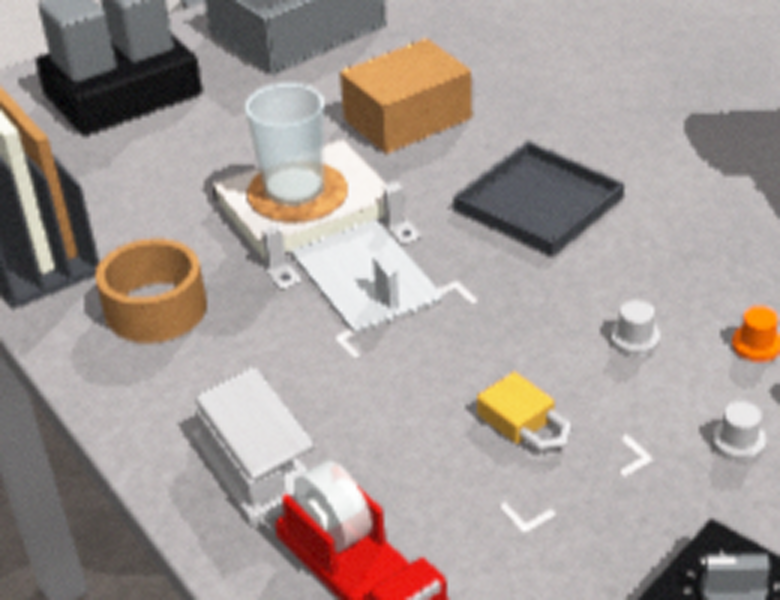

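View pics/s2.png

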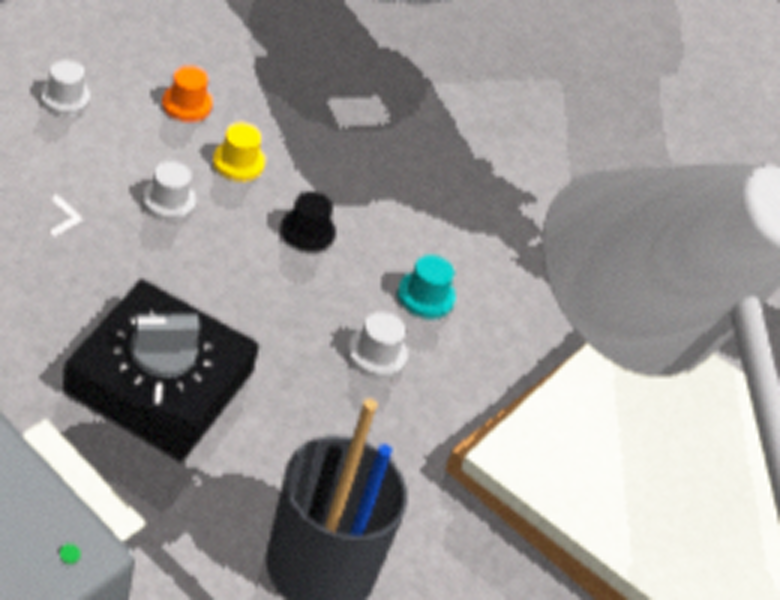

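```bash
cat >> h.py <<'E'
def comps(mask,mn=8):
    n,l,st,ce=cv2.connectedComponentsWithStats(mask.astype(np.uint8)); return [(tuple(np.round(ce[i],1)),st[i]) for i in range(1,n) if st[i,4]>=mn],l
E
python3 - <<'E'
from h import *
for n in('scene','top'):
    a=dict(np.load('pics/%s0.npz'%n)); im=a['pixels']; hsv=cv2.cvtColor(im,cv2.COLOR_BGR2HSV); c=cloud(a)
    # table plane check
    m=(np.abs(c[...,0]-.5)<.15)&(np.abs(c[...,1])<.3); z=c[...,2][m]; print(n,'table z median',np.median(z[np.abs(z)<.01]))
    # brass
    m=(hsv[...,0]>12)&(hsv[...,0]<28)&(hsv[...,1]>120)&(hsv[...,2]>100)&(c[...,2]>.017)&(c[...,2]<.03)&(c[...,1]<.08)&(c[...,1]>-.05)&(c[...,0]>.5)
    v,u=np.nonzero(m); r=cv2.minAreaRect(np.c_[u,v].astype(np.float32)); b=cv2.boxPoints(r)
    print('padlock top', c[m].mean(0), len(u)); P=ray(a,np.c_[u,v],.024)[:,:2].astype(np.float32); rr=cv2.minAreaRect(P); print(rr, P.mean(0))
    # bushes : points with height .025-.04
    m=(c[...,2]>.026)&(c[...,2]<.04)&(c[...,0]>.25)&(c[...,0]<.52)&(c[...,1]>-.15)&(c[...,1]<.5)
    for ce,st in comps(m,15)[0]:
        p=c[int(ce[1]),int(ce[0])]; print('b',ce,st[4],hsv[int(ce[1]),int(ce[0])],p, ray(a,[ce],.034))
    # bright white marks
    m=(hsv[...,1]<25)&(hsv[...,2]>185)&(np.abs(c[...,2])<.006)&(c[...,0]>.4)&(c[...,0]<.75)&(np.abs(c[...,1])<.25)
    for ce,st in comps(m,5)[0]: print('mark',ce,st)
E
```

```text
scene table z median -0.001933468184488802
padlock top [0.5780469  0.02162594 0.02124588] 271
((0.579468846321106, 0.023602798581123352), (0.046639811247587204, 0.051798265427351), 6.793457984924316) [0.5797311 0.0238786]
b (np.float64(301.8), np.float64(184.4)) 80 [150   1 232] [0.43469177 0.00307628 0.02995385] [[0.43721986 0.00897324 0.034     ]]
b (np.float64(342.9), np.float64(186.4)) 81 [ 18 255 254] [0.35140548 0.07103821 0.02729298] [[0.35651809 0.07874108 0.034     ]]
b (np.float64(360.7), np.float64(205.8)) 96 [ 29 254 254] [0.36636432 0.15207872 0.02872809] [[0.37158727 0.15875893 0.034     ]]
b (np.float64(337.0), np.float64(218.7)) 102 [  0   1 234] [0.44770325 0.15414416 0.03282604] [[0.45025947 0.15670209 0.034     ]]
b (np.float64(384.0), np.float64(228.8)) 106 [120  12  22] [0.37686965 0.24368363 0.02823032] [[0.38374255 0.24879159 0.034     ]]
b (np.float64(424.2), np.float64(250.4)) 119 [ 90 243 208] [0.35824448 0.34953093 0.03207316] [[0.36052426 0.35146578 0.034     ]]
b (np.float64(407.6), np.float64(269.9)) 135 [  0   0 233] [0.43268462 0.36360541 0.03243291] [
[... 1994 characters left out ...]
np.float64(283.1)) 127 [ 89 146 161] [0.35558256 0.34730853 0.03084321] [[0.35535703 0.34620861 0.034     ]]
b (np.float64(227.0), np.float64(287.6)) 117 [ 25 157 222] [0.36750275 0.15368279 0.03053114] [[0.3660371  0.15299915 0.034     ]]
b (np.float64(258.3), np.float64(297.5)) 117 [ 11 178 221] [0.35208252 0.07420143 0.03333101] [[0.35098087 0.07328208 0.034     ]]
mark (np.float64(258.1), np.float64(188.3)) [254 185  13  11  30]
mark (np.float64(352.7), np.float64(197.3)) [346 196  12   5  21]
mark (np.float64(374.2), np.float64(226.2)) [351 208  41  33 557]
mark (np.float64(252.2), np.float64(229.3)) [249 222  12  12  33]
mark (np.float64(350.6), np.float64(241.0)) [343 236  12   8  27]
```

```bash
python3 - <<'E'
from h import *
a=cv2.imread('pics/top0.png')
b=cv2.imread('pics/scene0.png')
def z(im,u,v,w=16,f=9): return cv2.resize(im[v-w:v+w,u-w:u+w],None,fx=f,fy=f,interpolation=cv2.INTER_NEAREST)
r1=np.hstack([z(a,u,v,12,16) for u,v in[(258,190),(254,229),(352,200),(351,239)]])
r2=np.hstack([z(b,u,v,12,16) for u,v in[(302,231),(265,253),(208,192),(242,178)]])
cv2.imwrite('pics/z1.png',np.vstack([r1,r2]))
E
```

```text
(no output)
```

View pics/z1.png

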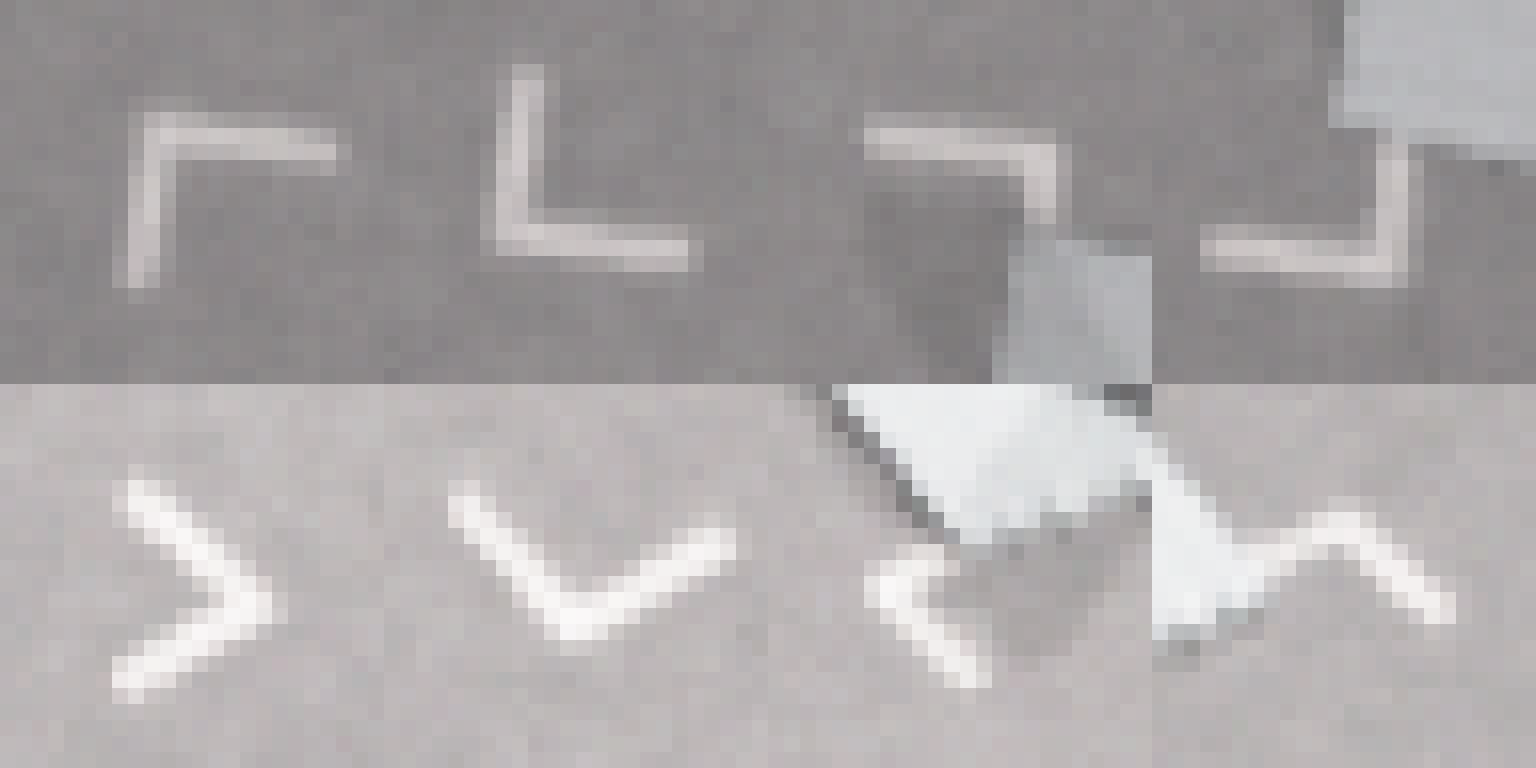

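```bash
python3 - <<'E'
from h import *
C={'top':[(254.9,184.7),(248.5,232.2),(357.9,196.4),(354.5,243.7)],'scene':[(264.4,256.5),(306.5,232.3),(201.6,192.4),(241.6,173.5)]}
for n in C:
    a=dict(np.load('pics/%s0.npz'%n)); P=ray(a,C[n],0)[:,:2]; print(n,P.round(4).tolist()); print('ctr',P.mean(0)); 
    d=(P[0]+P[1]-P[2]-P[3])/2; print('len',np.hypot(*d),'ang',np.degrees(np.arctan2(d[1],d[0]))); w=(P[0]+P[2]-P[1]-P[3])/2; print('wid',np.hypot(*w),np.degrees(np.arctan2(w[1],w[0])))
    im=a['pixels']; hsv=cv2.cvtColor(im,cv2.COLOR_BGR2HSV); c=cloud(a)
    m=(hsv[...,0]>10)&(hsv[...,0]<30)&(hsv[...,1]>90)&(np.abs(c[...,1]-.02)<.06)&(np.abs(c[...,0]-.57)<.06)
    v,u=np.nonzero(m); P=ray(a,np.c_[u,v],.024)[:,:2].astype(np.float32); print('lock',cv2.minAreaRect(P*1000),len(u))
    # board top: bluish gray
    m=(c[...,2]>.002)&(c[...,2]<.012)&(hsv[...,2]>150)&(c[...,1]>-.26)&(c[...,1]<-.08)&(c[...,0]>.5)&(c[...,0]<.66)
    v,u=np.nonzero(m); 
    P=ray(a,np.c_[u,v],.006)[:,:2]; print('board px',len(u),cv2.minAreaRect((P*1000).astype(np.float32)))
    m=(c[...,2]>.03)&(c[...,2]<.06)&(c[...,1]>-.22)&(c[...,1]<-.1)&(c[...,0]>.5)&(c[...,0]<.66); print('fin',m.sum())
    for ce,st in comps(m,3)[0]: print(ce,st, ray(a,[ce],.046)); 
    # dial
    m=(c[...,2]>.058)&(c[...,2]<.08)&(abs(c[...,0]-.57)<.05)&(abs(c[...,1]-.27)<.05)
    v,u=np.nonzero(m);P=ray(a,np.c_[u,v],.07)[:,:2]; print('dial',len(u),P.mean(0),cv2.minAreaRect((P*1000).astype(np.float32)))
    m=(c[...,2]>.025)&(c[...,2]<.042)&(abs(c[...,0]-.57)<.08)&(abs(c[...,1]-.27)<.08)
    v,u=np.nonzero(m);P=ray(a,np.c_[u,v],.036)[:,:2]; print('housing',len(u),P.mean(0),cv2.minAreaRect((P*1000).astype(np.float32)))
    # tray
    m=(c[...,2]>.009)&(c[...,2]<.025)&(abs(c[...,0]-.38)<.09)&(abs(c[...,1]+.21)<.09)
    v,u=np.nonzero(m);P=ray(a,np.c_[u,v],.018)[:,:2]; print('tray',len(u),cv2.minAreaRect((P*1000).astype(np.float32)))
E
python3 - <<'E'
import cv2,numpy as np
a=cv2.imread('pics/top0.png');b=cv2.imread('pics/scene0.png')
r=np.hstack([cv2.resize(a[175:230,160:220],(600,550),interpolation=cv2.INTER_CUBIC)])
cv2.imwrite('pics/d1.png',r)
r=cv2.resize(b[250:315,295:370],(690,598),interpolation=cv2.INTER_CUBIC)
cv2.imwrite('pics/d2.png',r)
E
```

```text
top [[0.645, 0.1213], [0.5143, 0.1217], [0.6435, -0.1578], [0.515, -0.1578]]
ctr [ 0.57945927 -0.0181461 ]
len 0.27929247356486364 ang 89.9298690977827
wid 0.12963151752667196 -0.06384376611615886
lock ((574.414794921875, 16.144241333007812), (45.184146881103516, 46.9128303527832), 6.412298202514648) 331
board px 1208 ((570.63232421875, -201.1548614501953), (145.04193115234375, 120.45999908447266), 2.086719512939453)
fin 62
(np.float64(363.5), np.float64(217.2)) [357 214  13   7  62] [[ 0.57797026 -0.16773035  0.046     ]]
dial 103 [0.57607782 0.28088027] ((575.938232421875, 280.1837463378906), (14.75039005279541, 42.37895965576172), 53.9771614074707)
housing 1349 [0.57477605 0.27998596] ((575.9471435546875, 280.63336181640625), (104.36231994628906, 104.18240356445312), 15.168975830078125)
tray 370 ((378.4120788574219, -204.68121337890625), (119.6195068359375, 121.078857421875), 15.73287582397461)
scene [[0.6452, 0.1238], [0.5163, 0.1236], [0.6441, -0.1532], [0.5146, -0.1542]]
ctr [ 0.5800233  -0.01503212]
len 0.27738967732416625 ang 89.71730557425927
wid 0.1291930881670599 0.25486530246527717
lock ((583.4619750976562, 29.469223022460938), (57.47955322265625, 64.68351745605469), 5.657911777496338) 385
board px 647 ((577.8017578125, -175.16786193847656), (155.89280700683594, 173.56492614746094), 0.8428747653961182)
fin 57
(np.float64(217.9), np.float64(169.8)) [214 165   9  11  57] [[ 0.58674457 -0.15784812  0.046     ]]
dial 158 [0.5825632  0.28677336] ((582.4686279296875, 287.6023864746094), (18.875307083129883, 44.705726623535156), 53.01396942138672)
housing 1584 [0.58713458 0.29154451] ((583.4906616210938, 288.0916748046875), (109.2781982421875, 104.82435607910156), 15.314571380615234)
tray 288 ((384.51593017578125, -196.87933349609375), (126.00706481933594, 125.8697280883789), 15.876238822937012)
```

View pics/d1.png

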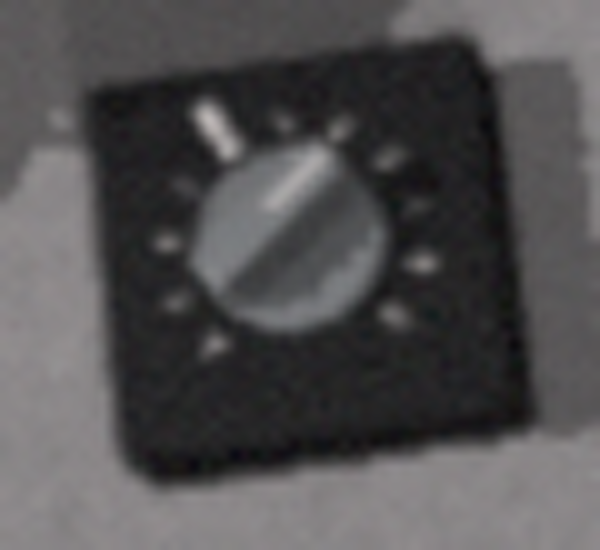

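View pics/d2.png

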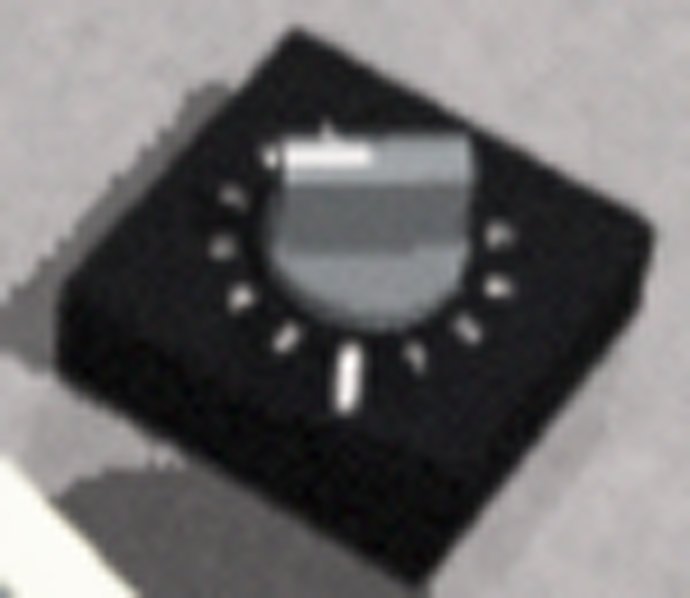

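```bash
python3 - <<'E'
import cv2,numpy as np
a=cv2.imread('pics/top0.png');b=cv2.imread('pics/scene0.png')
cv2.imwrite('pics/e1.png',cv2.resize(a[190:260,345:425],(800,700),interpolation=cv2.INTER_CUBIC)[:600])
cv2.imwrite('pics/e2.png',cv2.resize(b[140:200,170:250],(800,600),interpolation=cv2.INTER_CUBIC))
E
```

```text
(no output)
```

View pics/e1.png

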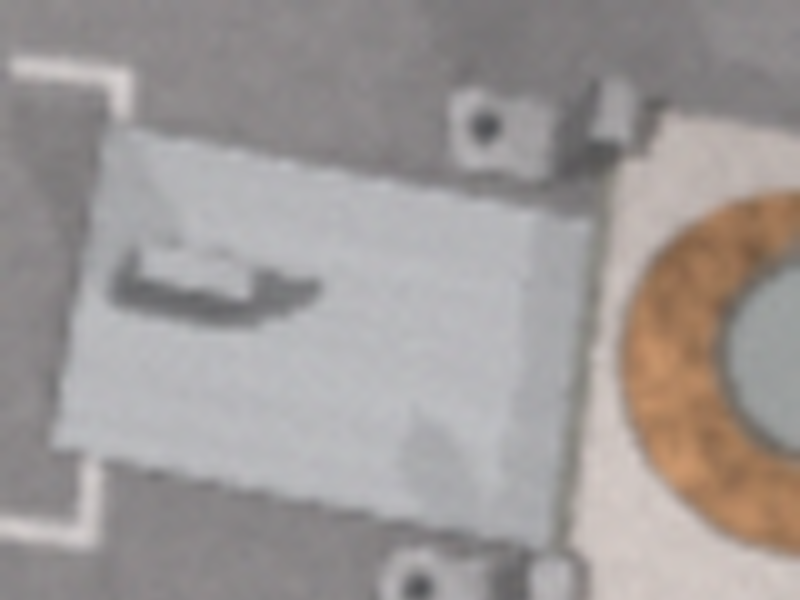

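View pics/e2.png

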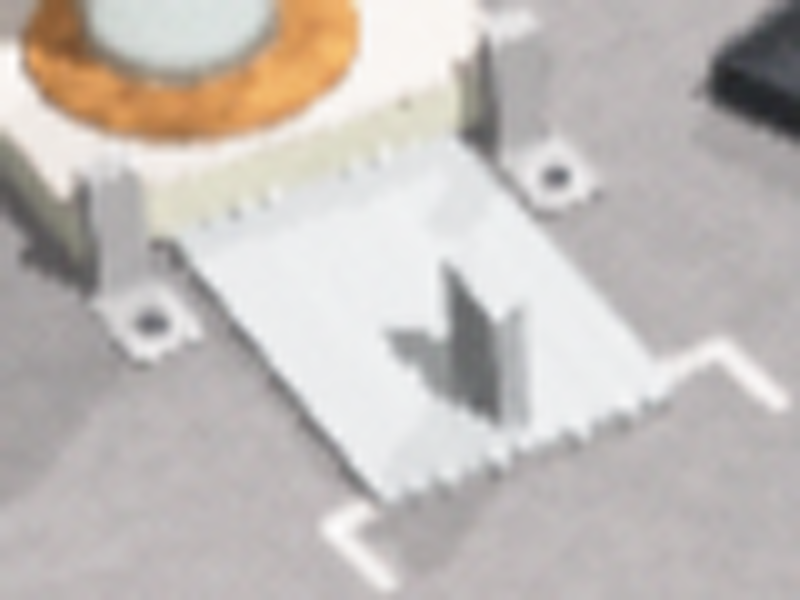

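```bash
cat >> h.py <<'E'
def go(p,yaw=None):
    """print tool-axis shift (units) and turn to reach p with tool y at yaw deg"""
    s=robot.sense(); R,_=cv2.Rodrigues(np.array(s['eef_rot'])); e=np.array(s['eef_pos'])
    y0=np.degrees(np.arctan2(R[1,1],R[0,1])); print('t',round(s['time_s'],2),'eef',e.round(4),'yaw',round(y0,2),'tilt',(R[:2,2]).round(4),'gap',round(s['finger_gap'],4),'F',np.round(s['ft_force'],1),'q',np.round(s['qpos'],2))
    if yaw is None: yaw=y0
    d=(yaw-y0+90)%180-90
    y=np.radians(y0+d); ty=np.array([np.cos(y),np.sin(y),0]); tx=np.array([-ty[1],ty[0],0])
    D=np.array(p)-e
    print('turn units (+ about tool z)',round(-d/8,3),'then shift units x,y,z',(np.array([D@tx,D@ty,-D[2]])/.025).round(3))
    a=np.radians(y0);t0=np.array([np.cos(a),np.sin(a),0]);x0=np.array([-t0[1],t0[0],0]); print(' shift in present axes',(np.array([D@x0,D@t0,-D[2]])/.025).round(3))
E
python3 - <<'E'
from h import *
s=robot.sense(); R,_=cv2.Rodrigues(np.array(s['eef_rot'])); print(R.round(3))
T=dict(np.load('pics/top0.npz'));S=dict(np.load('pics/scene0.npz'))
for n,a,c in(('top',T,[(355.55,202.35),(349.75,233.55),(403.55,211.05),(399.05,244.35)]),('scene',S,[(209.05,189.05),(236.05,178.05),(187.55,163.55),(216.05,153.55)])):
    P=ray(a,c,.006)[:,:2]; f=P[0]-P[1]; print(n,P.round(4).tolist(),'front w',np.hypot(*f),'ang',np.degrees(np.arctan2(f[1],f[0])))
    for i,j in((2,0),(3,1)): d=P[i-2]-P[i]; d=P[0 if i==2 else 1]-P[i]; print(' side ang',np.degrees(np.arctan2(d[1],d[0])))
    print(' front mid',P[:2].mean(0))
print('fin top', ray(T,[(364.05,216.65)],.046), 'posts',ray(T,[(406.35,200.55),(399.85,247.35)],.044))
go((.576,.019,.15),6)
E
```

```text
[[-0.948  0.318 -0.001]
 [ 0.318  0.948 -0.001]
 [ 0.    -0.001 -1.   ]]
top [[0.6249, -0.1516], [0.5394, -0.1425], [0.6154, -0.2797], [0.5254, -0.2721]] front w 0.08597256414289732 ang -6.085983253606339
 side ang 85.77946513169226
 side ang 83.8265211628223
 front mid [ 0.58210886 -0.14708801]
scene [[0.6245, -0.1469], [0.5418, -0.1414], [0.6149, -0.2736], [0.5261, -0.2648]] front w 0.08290345624748063 ang -3.776618359954169
 side ang 85.66185670640661
 side ang 82.7553015796078
 front mid [ 0.58312376 -0.14412767]
fin top [[ 0.57954706 -0.16902192  0.046     ]] posts [[ 0.6342032  -0.27445235  0.044     ]
 [ 0.51182503 -0.26351427  0.044     ]]
t 0.1 eef [0.1749 0.5212 0.2308] yaw 71.45 tilt [-0.0006 -0.0011] gap 0.0851 F [ 0.1  0.1 -0.5] q [ 1.03  0.38  1.3   0.    1.46 -0.22]
turn units (+ about tool z) 8.181 then shift units x,y,z [-21.655  13.858   3.231]
 shift in present axes [-21.603 -13.938   3.231]
```

drive_tool(
  commands=[
    [0,0,0,0,0,1,-1],
    [0,0,0,0,0,1,-1],
    [0,0,0,0,0,1,-1],
    [0,0,0,0,0,1,-1],
    [0,0,0,0,0,1,-1],
    [0,0,0,0,0,1,-1],
    [0,0,0,0,0,1,-1],
    [0,0,0,0,0,1,-1],
    [0,0,0,0,0,0.18,-1],
  ],
)

```text
time_s: 1.0
eef_pos: [0.1749, 0.5213, 0.231]
eef_rot: [2.104, 2.332, -0.001]
ft_force: [0.1, 0.5, -0.7]
finger_gap: 0.0857
```

drive_tool(
  commands=[
    [-1,0.7,0,0,0,0,-1],
    [-1,0.7,0,0,0,0,-1],
    [-1,0.7,0,0,0,0,-1],
    [-1,0.7,0,0,0,0,-1],
    [-1,0.7,0,0,0,0,-1],
    [-1,0.7,0,0,0,0,-1],
    [-1,0.7,0,0,0,0,-1],
    [-1,0.7,0,0,0,0,-1],
    [-1,0.7,0,0,0,0,-1],
    [-1,0.7,0,0,0,0,-1],
    [-1,0.7,0,0,0,0,-1],
    [-1,0.7,0,0,0,0,-1],
    [-1,0.7,0,0,0,0,-1],
    [-1,0.7,0,0,0,0,-1],
    [-1,0.7,0,0,0,0,-1],
    [-1,0.7,0.6,0,0,0,-1],
    [-1,0.7,0.6,0,0,0,-1],
    [-1,0.7,0.6,0,0,0,-1],
    [-1,0.6,0.6,0,0,0,-1],
    [-1,0.6,0.6,0,0,0,-1],
  ],
)

```text
time_s: 3.0
eef_pos: [0.571, 0.0592, 0.1555]
eef_rot: [-2.098, -2.338, 0.0]
ft_force: [0.3, 1.0, 0.1]
finger_gap: 0.0853
```

```bash
python3 -c "
from h import *
go((.576,.019,.10),6.4)"
```

```text
t 3.0 eef [0.571  0.0592 0.1555] yaw 6.18 tilt [-0.0005  0.0001] gap 0.0853 F [0.3 1.  0.1] q [-0.1   0.49  1.35  0.    1.3  -0.21]
turn units (+ about tool z) -0.027 then shift units x,y,z [-1.62   0.02   2.218]
 shift in present axes [-1.62   0.026  2.218]
```

drive_tool(
  commands=[
    [-0.81,0.01,1,0,0,0,-1],
    [-0.81,0.01,1,0,0,0,-1],
    [0,0,1,0,0,0,-1],
    [0,0,1,0,0,0,-1],
    [0,0,0.8,0,0,0,-1],
    [0,0,0,0,0,0,-1],
  ],
)

```text
time_s: 3.6
eef_pos: [0.5737, 0.0202, 0.0338]
eef_rot: [-2.096, -2.334, 0.005]
ft_force: [0.3, 0.0, 1.0]
finger_gap: 0.0856
```

```bash
python3 -c "
from h import *
go((.576,.019,.003),6.4)
for n in('scene','top'): snap(n,n+'1')
a=cv2.imread('pics/scene1.png')[150:280,170:350];b=cv2.imread('pics/top1.png')[150:280,230:400]
cv2.imwrite('pics/m1.png',np.hstack([cv2.resize(a,(400,300)),cv2.resize(b,(392,300))]))"
```

```text
t 3.6 eef [0.5737 0.0202 0.0338] yaw 6.14 tilt [-0.0054  0.0009] gap 0.0856 F [0.3 0.  1. ] q [-0.17  0.63  1.49 -0.    1.03 -0.28]
turn units (+ about tool z) -0.033 then shift units x,y,z [-0.057  0.087  1.232]
 shift in present axes [-0.057  0.087  1.232]
```

View pics/m1.png

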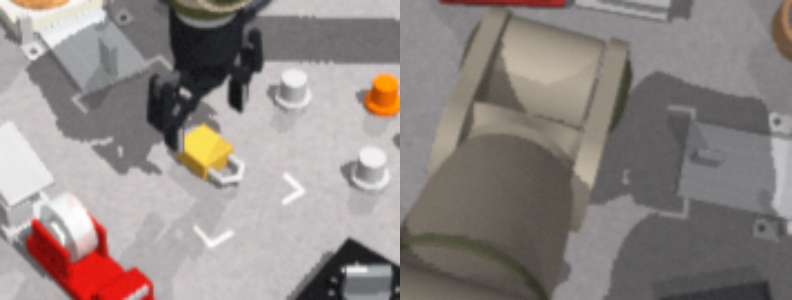

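drive_tool(
  commands=[
    [-0.05,0.08,0.6,0,0,0,-1],
    [0,0,0.6,0,0,0,-1],
    [0,0,0,0,0,0,1],
    [0,0,0,0,0,0,1],
    [0,0,0,0,0,0,1],
    [0,0,0,0,0,0,1],
    [0,0,0,0,0,0,1],
    [0,0,0,0,0,0,1],
    [0,0,0,0,0,0,1],
    [0,0,0,0,0,0,1],
  ],
)

```text
time_s: 4.7
eef_pos: [0.5779, 0.0189, 0.0074]
eef_rot: [2.101, 2.334, 0.002]
ft_force: [-0.1, 0.3, 6.2]
finger_gap: 0.0436
```

drive_tool(
  commands=[
    [0,0,-0.5,0,0,0,1],
    [0,0,-1,0,0,0,1],
    [0,0,-1,0,0,0,1],
    [0,0,-0.5,0,0,0,1],
    [0,0,0,0,0,0,1],
  ],
)

```text
time_s: 5.2
eef_pos: [0.5779, 0.0189, 0.0831]
eef_rot: [2.1, 2.333, 0.003]
ft_force: [-0.2, -0.3, -3.1]
finger_gap: 0.0437
```

```bash
python3 -c "
from h import *
snap('scene','scene2')
a=cv2.imread('pics/scene2.png')[100:280,120:360]
cv2.imwrite('pics/m2.png',cv2.resize(a,(720,540)))
go((.380,-.203-.0,.08),15.5)
"
```

```text
t 5.25 eef [0.5772 0.019  0.0816] yaw 6.01 tilt [ 0.0007 -0.0001] gap 0.0436 F [-0.7 -0.3 -3.8] q [-0.17  0.57  1.44  0.    1.13 -0.28]
turn units (+ about tool z) -1.186 then shift units x,y,z [-6.45  -9.975  0.063]
 shift in present axes [-8.006 -8.775  0.063]
```

View pics/m2.png

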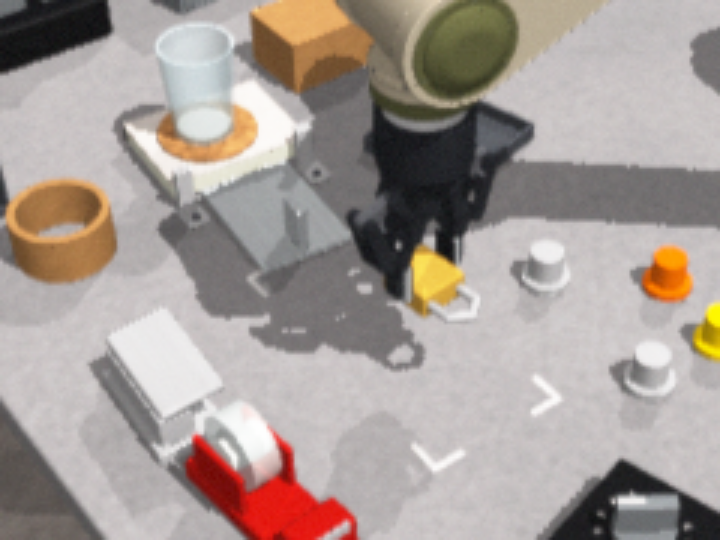

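drive_tool(
  commands=[
    [-0.4,-0.4,0,0,0,0,1],
    [-0.8,-0.8,0,0,0,0,1],
    [-0.9,-0.9,0,0,0,0,1],
    [-0.9,-0.9,0,0,0,0,1],
    [-0.9,-0.9,0,0,0,0,1],
    [-0.9,-0.9,0,0,0,0,1],
    [-0.9,-0.9,0,0,0,0,1],
    [-0.9,-0.9,0,0,0,0,1],
    [-0.9,-0.9,0,0,0,0,1],
    [-0.8,-0.8,0,0,0,0,1],
    [-0.36,-0.36,0,0,0,0,1],
    [0,0,0,0,0,-0.6,1],
    [0,0,0,0,0,-0.6,1],
    [0,0,0,0,0,0,1],
  ],
)

```text
time_s: 6.65
eef_pos: [0.3841, -0.2186, 0.0808]
eef_rot: [-1.898, -2.502, -0.0]
ft_force: [0.2, 0.4, -2.3]
finger_gap: 0.0434
```

```bash
python3 -c "
from h import *
go((.3845,-.219,.013),15.5)
for n in('scene','top'): snap(n,n+'3')
a=cv2.imread('pics/scene3.png')[80:220,180:340];b=cv2.imread('pics/top3.png')[200:380,270:480]
cv2.imwrite('pics/m3.png',np.hstack([cv2.resize(a,(400,350)),cv2.resize(b,(400,350))]))"
```

```text
t 6.65 eef [ 0.3841 -0.2186  0.0808] yaw 15.63 tilt [-0.001   0.0011] gap 0.0434 F [ 0.2  0.4 -2.3] q [-0.79  0.39  1.81  0.    0.95 -1.06]
turn units (+ about tool z) 0.017 then shift units x,y,z [-0.019  0.012  2.711]
 shift in present axes [-0.019  0.012  2.711]
```

View pics/m3.png

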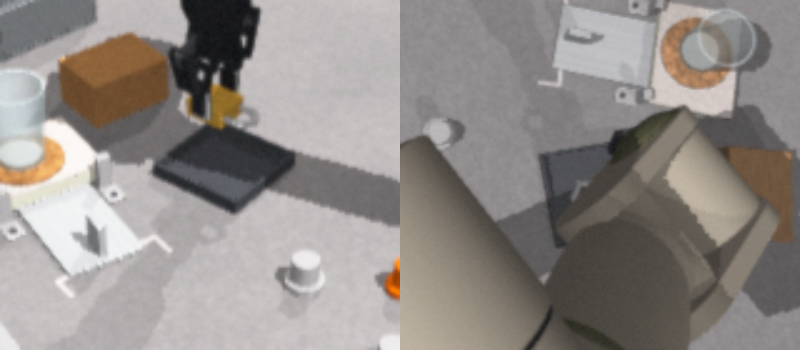

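drive_tool(
  commands=[
    [0,0,0.8,0,0,0,1],
    [0,0,0.8,0,0,0,1],
    [0,0,0.6,0,0,0,1],
    [0,0,0.3,0,0,0,1],
    [0,0,0.2,0,0,0,1],
    [0,0,0,0,0,0,1],
  ],
)

```text
time_s: 7.35
eef_pos: [0.3846, -0.2189, 0.0136]
eef_rot: [-1.9, -2.502, -0.0]
ft_force: [0.3, 0.0, -2.6]
finger_gap: 0.0435
```

```bash
python3 -c "
from h import *
go((.3845,-.219,.0115),15.5)
snap('scene','scene4')
a=cv2.imread('pics/scene4.png')[80:220,180:340]
cv2.imwrite('pics/m4.png',cv2.resize(a,(640,560)))"
```

```text
t 7.35 eef [ 0.3846 -0.2189  0.0136] yaw 15.58 tilt [-0.0004  0.0004] gap 0.0435 F [ 0.3  0.  -2.6] q [-0.79  0.51  1.88  0.    0.75 -1.06]
turn units (+ about tool z) 0.01 then shift units x,y,z [-0.003 -0.005  0.085]
 shift in present axes [-0.003 -0.005  0.085]
```

View pics/m4.png

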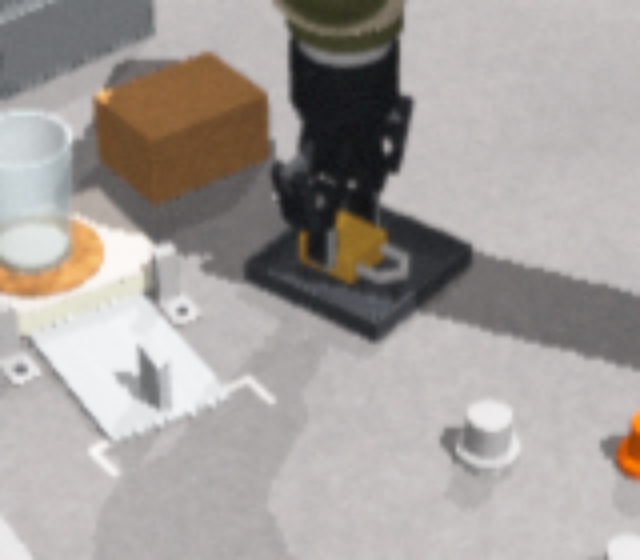

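Inside the tray. Lower a touch and release with a part opening.

drive_tool(
  commands=[
    [0,0,0.1,0,0,0,1],
    [0,0,0,0,0,0,1],
    [0,0,0,0,0,0,0.1],
    [0,0,0,0,0,0,-0.1],
    [0,0,0,0,0,0,-0.3],
    [0,0,0,0,0,0,-0.3],
    [0,0,0,0,0,0,-0.3],
    [0,0,-0.5,0,0,0,-0.3],
    [0,0,-1,0,0,0,-0.3],
    [0,0,-1,0,0,0,-0.3],
    [0,0,-1,0,0,0,-0.3],
    [0,0,-1,0,0,0,-0.3],
    [0,0,0,0,0,0,-0.3],
  ],
)

```text
time_s: 8.7
eef_pos: [0.3856, -0.2199, 0.1264]
eef_rot: [1.896, 2.498, -0.001]
ft_force: [0.1, 0.1, 0.2]
finger_gap: 0.0558
```

```bash
python3 -c "
from h import *
go((.5805,-.168,.08),-5)
snap('scene','scene5')
a=cv2.imread('pics/scene5.png')[80:220,180:340]
cv2.imwrite('pics/m5.png',cv2.resize(a,(640,560)))"
```

```text
t 8.7 eef [ 0.3856 -0.2199  0.1264] yaw 15.62 tilt [ 0.0041 -0.0041] gap 0.0558 F [0.1 0.1 0.2] q [-0.79  0.31  1.75 -0.    1.07 -1.06]
turn units (+ about tool z) 2.577 then shift units x,y,z [2.746 7.585 1.858]
 shift in present axes [-0.101  8.066  1.858]
```

View pics/m5.png

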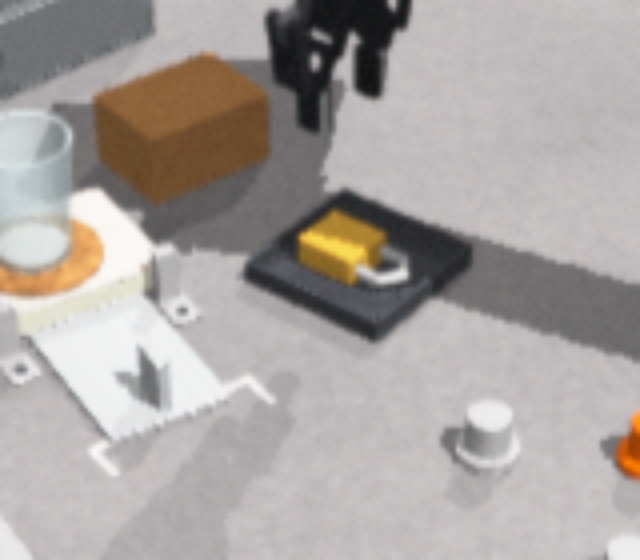

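drive_tool(
  commands=[
    [0,0.5,0,0,0,0,-0.3],
    [0,0.9,0,0,0,0,-0.3],
    [0,0.9,0,0,0,0,-0.3],
    [0,0.9,0,0,0,0,-0.3],
    [0,0.9,0,0,0,0,-0.3],
    [0,0.9,0,0,0,0,-0.3],
    [0,0.9,0,0,0,0,-0.3],
    [0,0.9,0,0,0,0,-0.3],
    [-0.1,0.9,0,0,0,0,-0.3],
    [0,0.37,0,0,0,0,-0.3],
    [0,0,0.6,0,0,0.86,-0.3],
    [0,0,0.6,0,0,0.86,-0.3],
    [0,0,0.6,0,0,0.86,-0.3],
    [0,0,0,0,0,0,-0.3],
    [0,0,0,0,0,0,-0.3],
  ],
)

```text
time_s: 10.25
eef_pos: [0.5795, -0.1669, 0.0786]
eef_rot: [-2.313, -2.125, 0.001]
ft_force: [-0.0, -1.1, 0.3]
finger_gap: 0.0554
```

```bash
python3 -c "
from h import *
go((.5805,-.168,.011),-5)
for n in('scene','top'): snap(n,n+'6')
a=cv2.imread('pics/scene6.png')[100:220,150:300];b=cv2.imread('pics/top6.png')[170:290,310:460]
cv2.imwrite('pics/m6.png',np.hstack([cv2.resize(a,(400,320)),cv2.resize(b,(400,320))]))"
```

```text
t 10.25 eef [ 0.5795 -0.1669  0.0786] yaw -4.85 tilt [-0.001   0.0005] gap 0.0554 F [-0.  -1.1  0.3] q [-0.48  0.61  1.36 -0.    1.17 -0.39]
turn units (+ about tool z) 0.018 then shift units x,y,z [-0.04   0.044  2.702]
 shift in present axes [-0.04   0.044  2.702]
```

View pics/m6.png

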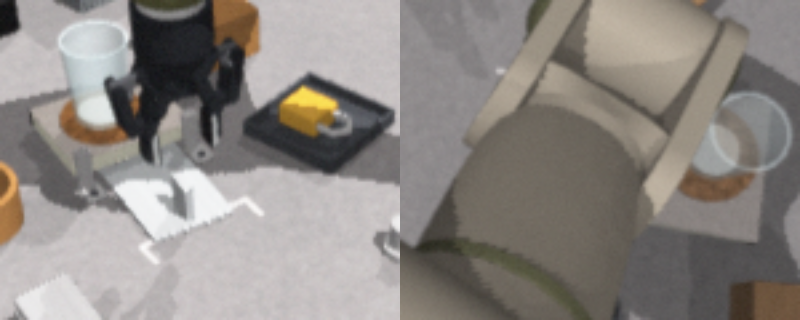

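drive_tool(
  commands=[
    [-0.04,0.04,0.7,0,0,0,-0.3],
    [0,0,0.7,0,0,0,-0.3],
    [0,0,0.6,0,0,0,-0.3],
    [0,0,0.4,0,0,0,-0.3],
    [0,0,0.25,0,0,0,-0.3],
    [0,0,0,0,0,0,-0.3],
  ],
)

```text
time_s: 10.95
eef_pos: [0.5804, -0.1681, 0.0123]
eef_rot: [-2.316, -2.122, 0.0]
ft_force: [-0.3, 0.1, -1.1]
finger_gap: 0.0554
```

```bash
python3 -c "
from h import *
go((.5805,-.168,.011),-5)
for n in('scene',): snap(n,n+'7')
a=cv2.imread('pics/scene7.png')[100:220,150:300]
cv2.imwrite('pics/m7.png',np.hstack([cv2.resize(a,(700,560))]))"
```

```text
t 10.95 eef [ 0.5804 -0.1681  0.0123] yaw -5.0 tilt [-0.0005  0.0002] gap 0.0554 F [-0.3  0.1 -1.1] q [-0.48  0.7   1.42 -0.    1.02 -0.39]
turn units (+ about tool z) -0.0 then shift units x,y,z [0.005 0.002 0.054]
 shift in present axes [0.005 0.002 0.054]
```

View pics/m7.png

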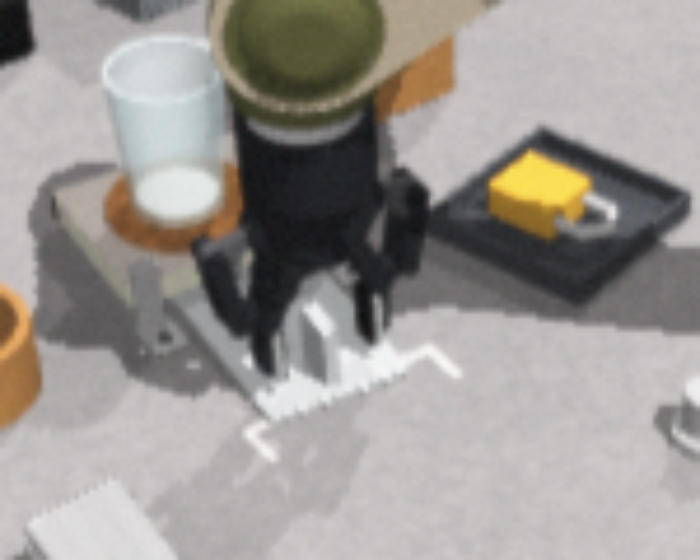

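drive_tool(
  commands=[
    [0,0,0,0,0,0,0.2],
    [0,0,0,0,0,0,0.4],
    [0,0,0,0,0,0,0.6],
    [0,0,0,0,0,0,0.8],
    [0,0,0,0,0,0,1],
    [0,0,0,0,0,0,1],
    [0,0,0,0,0,0,1],
    [0,0,0,0,0,0,1],
  ],
)

```text
time_s: 11.8
eef_pos: [0.5807, -0.1682, 0.013]
eef_rot: [2.317, 2.121, 0.0]
ft_force: [-1.9, 0.8, 5.7]
finger_gap: 0.0092
```

```bash
python3 -c "
from h import *
go((.5805+.026*0.087,-.168+.026,.0123),-5)
"
```

```text
t 11.8 eef [ 0.5807 -0.1682  0.013 ] yaw -5.04 tilt [ 0.0005 -0.0002] gap 0.0092 F [-1.9  0.8  5.7] q [-0.48  0.7   1.42  0.    1.02 -0.39]
turn units (+ about tool z) -0.006 then shift units x,y,z [ 1.053 -0.008  0.028]
 shift in present axes [ 1.053 -0.009  0.028]
```

drive_tool(
  commands=[
    [0.05,0,-0.04,0,0,0,1],
    [0.15,0,-0.02,0,0,0,1],
    [0.25,0,0,0,0,0,1],
    [0.25,0,0,0,0,0,1],
    [0.25,0,0,0,0,0,1],
    [0.25,0,0,0,0,0,1],
    [0.25,0,0,0,0,0,1],
    [0.15,0,0,0,0,0,1],
    [0,0,0,0,0,0,1],
  ],
)

```text
time_s: 12.7
eef_pos: [0.584, -0.1273, 0.014]
eef_rot: [-2.316, -2.122, -0.001]
ft_force: [-0.1, 1.6, -2.2]
finger_gap: 0.0091
```

```bash
python3 -c "
from h import *
go((.5805+.1*0.087,-.168+.1,.0123),-5)
for n in('scene',): snap(n,n+'8')
a=cv2.imread('pics/scene8.png')[100:220,150:300]
cv2.imwrite('pics/m8.png',np.hstack([cv2.resize(a,(700,560))]))"
```

```text
t 12.7 eef [ 0.584  -0.1273  0.014 ] yaw -5.0 tilt [-0.0003  0.0011] gap 0.0091 F [-0.1  1.6 -2.2] q [-0.41  0.69  1.43  0.    1.02 -0.33]
turn units (+ about tool z) -0.0 then shift units x,y,z [2.38e+00 1.00e-03 6.90e-02]
 shift in present axes [2.38e+00 1.00e-03 6.90e-02]
```

View pics/m8.png

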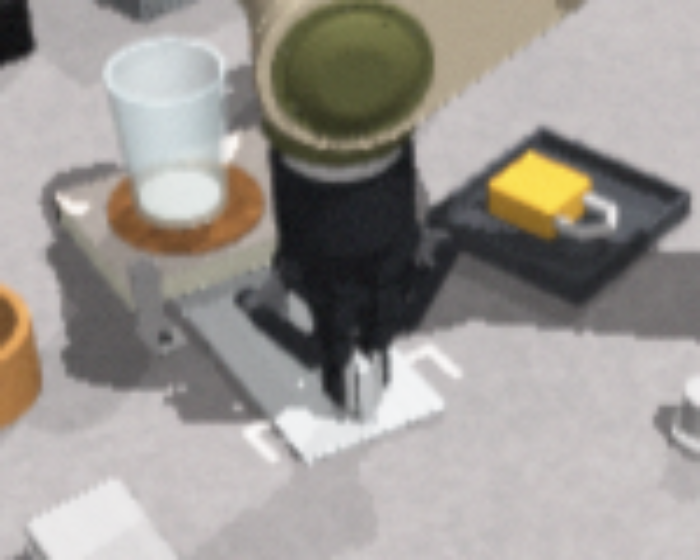

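drive_tool(
  commands=[
    [0.1,0,0.03,0,0,0,1],
    [0.2,0,0,0,0,0,1],
    [0.2,0,0,0,0,0,1],
    [0.2,0,0,0,0,0,1],
    [0.2,0,0,0,0,0,1],
    [0.2,0,0,0,0,0,1],
    [0.2,0,0,0,0,0,1],
    [0.2,0,0,0,0,0,1],
    [0.2,0,0,0,0,0,1],
    [0.2,0,0,0,0,0,1],
    [0.2,0,0,0,0,0,1],
    [0.2,0,0,0,0,0,1],
    [0.1,0,0,0,0,0,1],
    [0,0,0,0,0,0,1],
  ],
)

```text
time_s: 14.15
eef_pos: [0.5893, -0.0677, 0.0134]
eef_rot: [-2.316, -2.122, -0.001]
ft_force: [0.1, 2.4, -0.9]
finger_gap: 0.0089
```

```bash
python3 -c "
from h import *
go((.5805+.13*0.087,-.168+.13,.0123),-5)
for n in('scene',): snap(n,n+'9')
a=cv2.imread('pics/scene9.png')[100:220,150:300]
cv2.imwrite('pics/m9.png',np.hstack([cv2.resize(a,(700,560))]))"
```

```text
t 14.15 eef [ 0.5893 -0.0677  0.0134] yaw -5.01 tilt [-0.      0.0009] gap 0.0089 F [ 0.1  2.4 -0.9] q [-0.31  0.69  1.45  0.    1.01 -0.23]
turn units (+ about tool z) -0.001 then shift units x,y,z [ 1.191 -0.003  0.042]
 shift in present axes [ 1.191 -0.003  0.042]
```

View pics/m9.png

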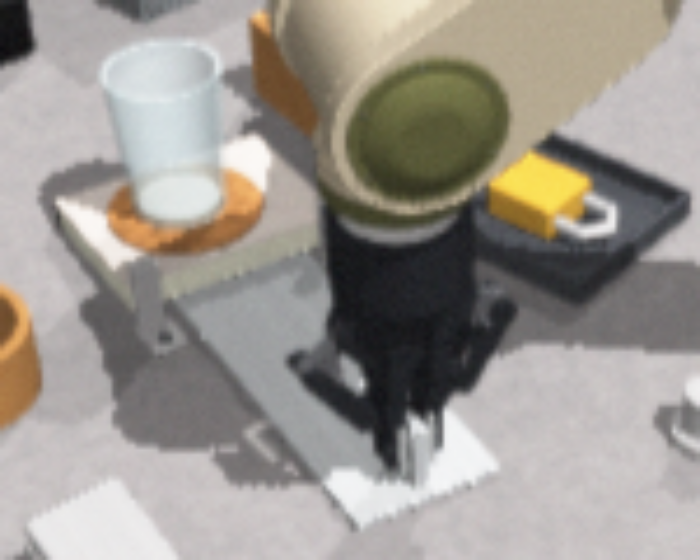

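Going well. Pull until well clear of the pad.

drive_tool(
  commands=[
    [0.1,0,0.02,0,0,0,1],
    [0.2,0,0,0,0,0,1],
    [0.2,0,0,0,0,0,1],
    [0.2,0,0,0,0,0,1],
    [0.2,0,0,0,0,0,1],
    [0.2,0,0,0,0,0,1],
    [0.2,0,0,0,0,0,1],
    [0.2,0,0,0,0,0,1],
    [0.1,0,0,0,0,0,1],
    [0,0,0,0,0,0,1],
  ],
)

```text
time_s: 15.2
eef_pos: [0.593, -0.0281, 0.013]
eef_rot: [-2.317, -2.122, -0.001]
ft_force: [0.2, 0.9, 5.6]
finger_gap: 0.0093
```

```bash
python3 -c "
from h import *
go((.580,.0805,.0123),0)
for n in('scene','top'): snap(n,n+'10')
a=cv2.imread('pics/scene10.png')[100:240,150:320];b=cv2.imread('pics/top10.png')[170:290,310:460]
cv2.imwrite('pics/m10.png',np.hstack([cv2.resize(a,(430,340)),cv2.resize(b,(350,340))]))"
```

```text
t 15.2 eef [ 0.593  -0.0281  0.013 ] yaw -5.02 tilt [0.0006 0.0006] gap 0.0093 F [0.2 0.9 5.6] q [-0.25  0.69  1.45  0.    1.01 -0.16]
turn units (+ about tool z) -0.627 then shift units x,y,z [ 4.343 -0.52   0.029]
 shift in present axes [ 4.281 -0.898  0.029]
```

View pics/m10.png

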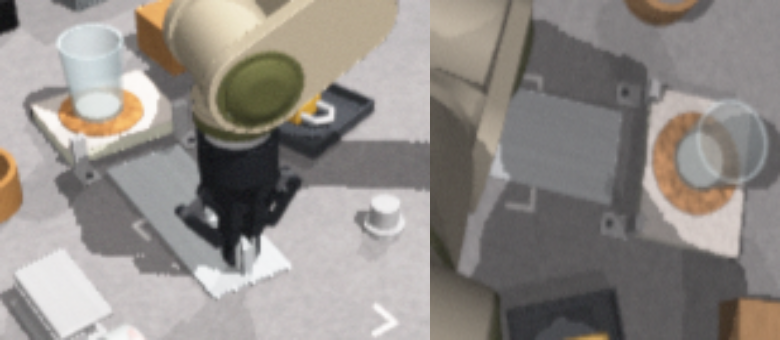

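drive_tool(
  commands=[
    [0.15,-0.03,-0.03,0,0,0,1],
    [0.3,-0.06,0,0,0,0,1],
    [0.3,-0.06,0,0,0,0,1],
    [0.3,-0.06,0,0,0,0,1],
    [0.3,-0.07,0,0,0,0,1],
    [0.3,-0.07,0,0,0,0,1],
    [0.3,-0.07,0,0,0,0,1],
    [0.3,-0.07,0,0,0,0,1],
    [0.3,-0.07,0,0,0,0,1],
    [0.3,-0.07,0,0,0,0,1],
    [0.3,-0.07,0,0,0,0,1],
    [0.3,-0.07,0,0,0,0,1],
    [0.3,-0.07,0,0,0,0,1],
    [0.3,-0.06,0,0,0,0,1],
    [0.23,0,0,0,0,0,1],
    [0,0,0,0,0,-0.2,1],
    [0,0,0,0,0,-0.3,1],
    [0,0,0,0,0,-0.13,1],
    [0,0,0,0,0,0,1],
  ],
)

```text
time_s: 17.2
eef_pos: [0.5798, 0.0796, 0.0136]
eef_rot: [2.221, 2.222, -0.0]
ft_force: [0.2, -0.7, -2.0]
finger_gap: 0.0092
```

```bash
python3 -c "
from h import *
go((.580,.0805,.0123),0)
for n in('scene','top'): snap(n,n+'11')
a=cv2.imread('pics/scene11.png')[100:300,120:370]
cv2.imwrite('pics/m11.png',cv2.resize(a,(750,600)))"
```

```text
t 17.2 eef [0.5798 0.0796 0.0136] yaw 0.02 tilt [ 0.0001 -0.0001] gap 0.0092 F [ 0.2 -0.7 -2. ] q [-0.07  0.68  1.47 -0.    0.99 -0.07]
turn units (+ about tool z) 0.002 then shift units x,y,z [0.035 0.006 0.051]
 shift in present axes [0.035 0.006 0.051]
```

View pics/m11.png

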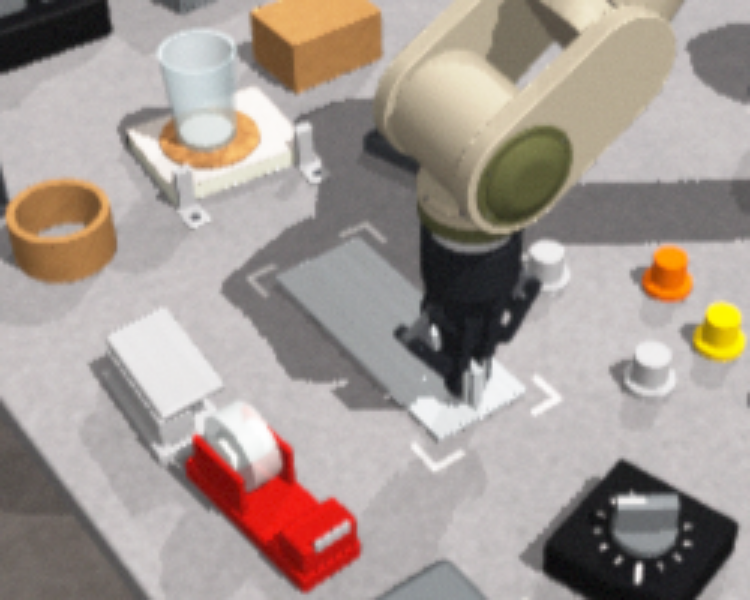

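View pics/top11.png

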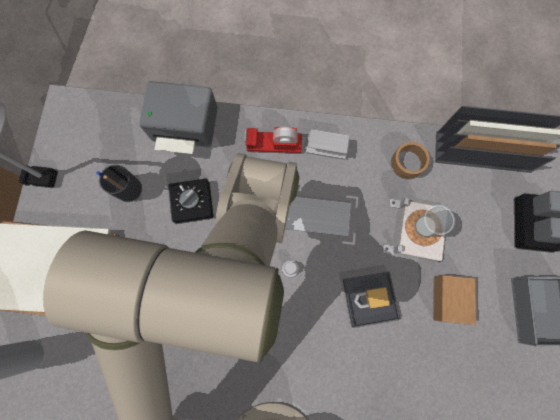

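drive_tool(
  commands=[
    [0.03,0,0.05,0,0,0,1],
    [0,0,0,0,0,0,0.7],
    [0,0,0,0,0,0,0.4],
    [0,0,0,0,0,0,0],
    [0,0,0,0,0,0,-0.3],
    [0,0,0,0,0,0,-0.3],
    [0,0,-0.5,0,0,0,-0.3],
    [0,0,-1,0,0,0,-0.3],
    [0,0,-1,0,0,0,-0.3],
    [0,0,-1,0,0,0,-0.3],
    [0,0,-1,0,0,0,-0.3],
    [0.5,-0.5,-0.5,0,0,0,-0.6],
    [1,-1,0,0,0,0,-1],
    [1,-1,0,0,0,0,-1],
    [1,-1,0,0,0,0,-1],
    [1,-1,0,0,0,0,-1],
    [0.5,-0.5,0,0,0,0,-1],
    [0,0,0,0,0,0,-1],
  ],
)

```text
time_s: 19.1
eef_pos: [0.4529, 0.207, 0.1377]
eef_rot: [-2.218, -2.224, 0.0]
ft_force: [0.5, -0.0, 0.0]
finger_gap: 0.0855
```

```bash
python3 -c "
from h import *
go((.43,.36,.1),-30)
for n in('scene','top'): snap(n,n+'12')
a=cv2.imread('pics/scene12.png')
cv2.imwrite('pics/m12.png',cv2.resize(a[130:330,120:390],(800,592)))"
```

```text
t 19.1 eef [0.4529 0.207  0.1377] yaw 0.17 tilt [-0.0005  0.0001] gap 0.0855 F [ 0.5 -0.   0. ] q [0.19 0.39 1.59 0.   1.17 0.19]
turn units (+ about tool z) 3.771 then shift units x,y,z [ 4.842 -3.852  1.507]
 shift in present axes [ 6.122 -0.896  1.507]
```

View pics/m12.png

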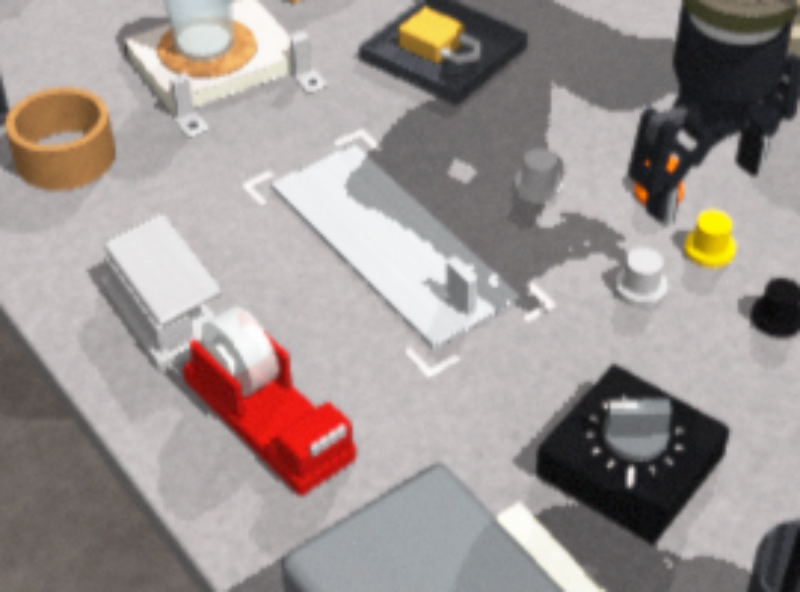

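View pics/top12.png

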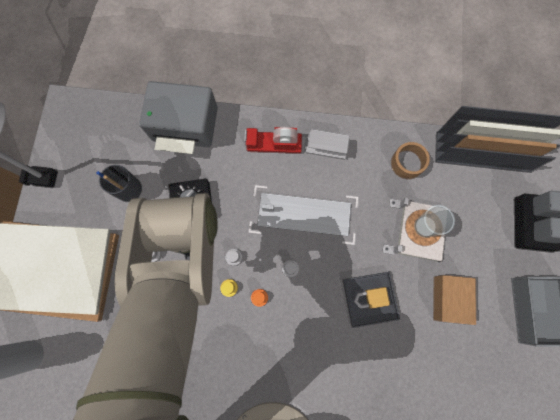

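```bash
cat >> h.py <<'E'
def bushes(n,tag):
    a=snap(n,tag); c=cloud(a); hsv=cv2.cvtColor(a['pixels'],cv2.COLOR_BGR2HSV)
    m=(c[...,2]>.024)&(c[...,2]<.05)&(c[...,0]>.25)&(c[...,0]<.65)&(c[...,1]>-.3)&(c[...,1]<.42)
    for ce,st in comps(m,40)[0]:
        h=hsv[int(ce[1]),int(ce[0])]
        if st[4]<200: 
            z=.034 if c[int(ce[1]),int(ce[0])][2]<.037 else .04
            print(n,ce,st[4],h,ray(a,[ce],z)[0].round(4),'bias-corr',(ray(a,[ce],z)[0,:2]+([.0005,.001] if n=='top' else [-.0035,-.004])).round(4))
    return a
E
python3 - <<'E'
from h import *
for n in('scene','top'): bushes(n,n+'13')
go((.4465,.153,.07),0)
a=cv2.imread('pics/top13.png')
cv2.imwrite('pics/m13.png',cv2.resize(a[178:252,240:365],(800,474),interpolation=cv2.INTER_CUBIC))
E
```

```text
scene (np.float64(267.0), np.float64(139.0)) 83 [ 25 165 249] [ 0.3893 -0.2038  0.034 ] bias-corr [ 0.3858 -0.2078]
scene (np.float64(180.6), np.float64(158.7)) 46 [170   4 188] [ 0.6383 -0.2641  0.04  ] bias-corr [ 0.6348 -0.2681]
scene (np.float64(301.8), np.float64(184.6)) 85 [  0   5 157] [0.4377 0.0096 0.034 ] bias-corr [0.4342 0.0056]
scene (np.float64(360.5), np.float64(205.8)) 98 [ 29 255 254] [0.372  0.1585 0.034 ] bias-corr [0.3685 0.1545]
scene (np.float64(337.0), np.float64(219.0)) 108 [150   1 238] [0.451  0.1575 0.034 ] bias-corr [0.4475 0.1535]
scene (np.float64(275.2), np.float64(223.5)) 97 [100  10 156] [0.5838 0.0845 0.04  ] bias-corr [0.5803 0.0805]
scene (np.float64(383.9), np.float64(229.0)) 113 [70 28 27] [0.3844 0.2491 0.034 ] bias-corr [0.3809 0.2451]
scene (np.float64(424.1), np.float64(250.7)) 126 [ 90 236 214] [0.3614 0.3519 0.034 ] bias-corr [0.3579 0.3479]
scene (np.float64(407.5), np.float64(270.1)) 143 [  0   2 239] [0.4354 0.367  0.034 ] bias-corr [0.4319 0.363 ]
top (np.float64(404.8), np.float64(201.8)) 42 [  0   2 131] [ 0.6316 -0.2718  0.04  ] bias
[... 250 characters left out ...]
 (np.float64(232.1), np.float64(255.8)) 113 [150   3 187] [0.4451 0.1514 0.034 ] bias-corr [0.4456 0.1524]
top (np.float64(290.1), np.float64(267.7)) 110 [140   6 126] [0.4318 0.0035 0.034 ] bias-corr [0.4323 0.0045]
top (np.float64(227.2), np.float64(287.6)) 118 [ 25 155 226] [0.3661 0.1525 0.034 ] bias-corr [0.3666 0.1535]
top (np.float64(258.3), np.float64(297.5)) 117 [ 12 177 225] [0.351  0.0733 0.034 ] bias-corr [0.3515 0.0743]
t 19.3 eef [0.4556 0.205  0.1374] yaw -0.04 tilt [ 0.0005 -0.0001] gap 0.0854 F [ 0.2  0.1 -0.6] q [ 0.19  0.39  1.59 -0.    1.17  0.19]
turn units (+ about tool z) -0.006 then shift units x,y,z [-2.079 -0.363  2.694]
 shift in present axes [-2.079 -0.361  2.694]
```

View pics/m13.png

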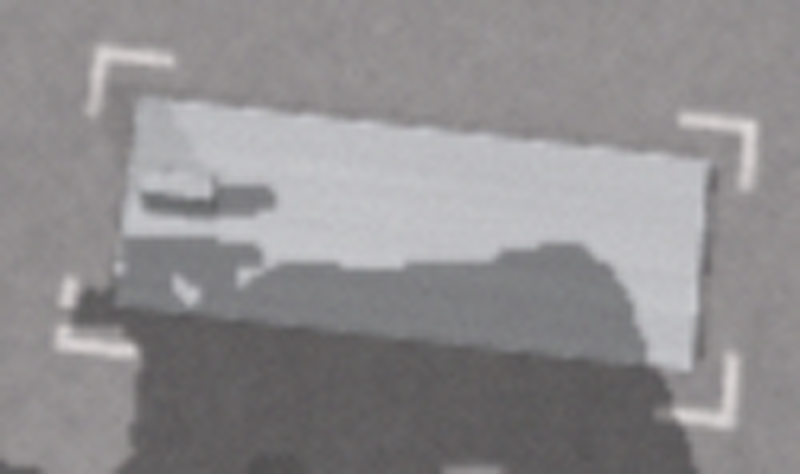

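drive_tool(
  commands=[
    [-0.7,-0.12,0,0,0,0,-0.3],
    [-0.7,-0.12,0.4,0,0,0,-0.3],
    [-0.68,-0.12,0.7,0,0,0,-0.3],
    [0,0,1,0,0,0,-0.3],
    [0,0,1,0,0,0,-0.3],
    [0,0,1,0,0,0,-0.3],
    [0,0,0.6,0,0,0,-0.3],
    [0,0,0.4,0,0,0,-0.3],
    [0,0,0,0,0,0,-0.3],
    [0,0,0,0,0,0,0.2],
    [0,0,0,0,0,0,0.6],
    [0,0,0,0,0,0,1],
    [0,0,0,0,0,0,1],
    [0,0,0,0,0,0,1],
    [0,0,0,0,0,0,1],
  ],
)

```text
time_s: 20.8
eef_pos: [0.4464, 0.1535, 0.0108]
eef_rot: [2.22, 2.221, 0.002]
ft_force: [-0.6, -1.6, 6.2]
finger_gap: 0.0274
```

```bash
python3 -c "
from h import *
go((.58,-.095,.08),0)
snap('scene','scene14')
a=cv2.imread('pics/scene14.png')[150:270,260:410]
cv2.imwrite('pics/m14.png',cv2.resize(a,(600,480)))"
```

```text
t 20.8 eef [0.4464 0.1535 0.0108] yaw 0.02 tilt [ 0.0021 -0.0001] gap 0.0274 F [-0.6 -1.6  6.2] q [ 0.08  0.55  1.8  -0.    0.79  0.08]
turn units (+ about tool z) 0.002 then shift units x,y,z [-9.94   5.345 -2.767]
 shift in present axes [-9.942  5.342 -2.767]
```

View pics/m14.png

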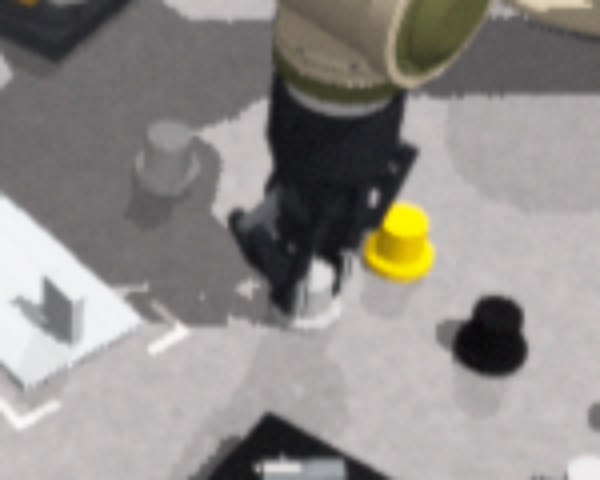

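drive_tool(
  commands=[
    [0,0,-0.5,0,0,0,1],
    [0,0,-1,0,0,0,1],
    [0,0,-0.9,0,0,0,1],
    [-0.5,0.27,-0.3,0,0,0,1],
    [-0.9,0.48,0,0,0,0,1],
    [-1,0.54,0,0,0,0,1],
    [-1,0.54,0,0,0,0,1],
    [-1,0.54,0,0,0,0,1],
    [-1,0.54,0,0,0,0,1],
    [-1,0.54,0,0,0,0,1],
    [-1,0.54,0,0,0,0,1],
    [-1,0.54,0,0,0,0,1],
    [-0.9,0.5,0,0,0,0,1],
    [-0.5,0.27,0,0,0,0,1],
    [-0.14,0.08,0,0,0,0,1],
    [0,0,0,0,0,0,1],
  ],
)

```text
time_s: 22.45
eef_pos: [0.58, -0.0949, 0.077]
eef_rot: [-2.221, -2.221, 0.0]
ft_force: [-0.7, 0.1, -1.3]
finger_gap: 0.0278
```

```bash
python3 -c "
from h import *
go((.58,-.095,.0175),0)
snap('scene','scene15')
a=cv2.imread('pics/scene15.png')[110:250,160:330]
cv2.imwrite('pics/m15.png',cv2.resize(a,(680,560)))"
```

```text
t 22.45 eef [ 0.58   -0.0949  0.077 ] yaw -0.01 tilt [-0.0008  0.0004] gap 0.0278 F [-0.7  0.1 -1.3] q [-0.36  0.59  1.41  0.    1.14 -0.36]
turn units (+ about tool z) -0.001 then shift units x,y,z [-3.000e-03  2.000e-03  2.378e+00]
 shift in present axes [-3.000e-03  2.000e-03  2.378e+00]
```

View pics/m15.png

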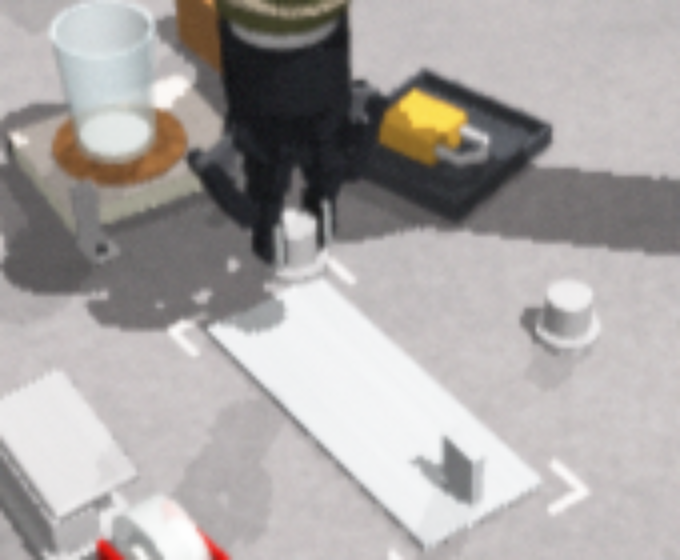

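drive_tool(
  commands=[
    [0,0,0.7,0,0,0,1],
    [0,0,0.7,0,0,0,1],
    [0,0,0.5,0,0,0,1],
    [0,0,0.3,0,0,0,1],
    [0,0,0.15,0,0,0,1],
    [0,0,0.05,0,0,0,1],
    [0,0,0,0,0,0,1],
  ],
)

```text
time_s: 23.2
eef_pos: [0.5805, -0.0949, 0.0177]
eef_rot: [2.221, 2.221, 0.0]
ft_force: [-0.9, 0.4, -1.3]
finger_gap: 0.0279
```

```bash
python3 -c "
from h import *
go((.58,-.095,.0170),0)"
```

```text
t 23.2 eef [ 0.5805 -0.0949  0.0177] yaw 0.01 tilt [ 0.0006 -0.0002] gap 0.0279 F [-0.9  0.4 -1.3] q [-0.36  0.67  1.46  0.    1.01 -0.36]
turn units (+ about tool z) 0.002 then shift units x,y,z [-0.004 -0.02   0.027]
 shift in present axes [-0.004 -0.02   0.027]
```

drive_tool(
  commands=[
    [0,0,0.05,0,0,0,1],
    [0,0,0,0,0,0,1],
    [0,0,0,0,0,0,0.2],
    [0,0,0,0,0,0,0],
    [0,0,0,0,0,0,-0.3],
    [0,0,0,0,0,0,-0.3],
    [0,0,-0.5,0,0,0,-0.3],
    [0,0,-1,0,0,0,-0.3],
    [0,0,-1,0,0,0,-0.3],
    [0,0,-1,0,0,0,-0.3],
    [0.5,-0.5,0,0,0,0,-0.3],
    [1,-1,0,0,0,0,-0.3],
    [1,-1,0,0,0,0,-0.3],
    [0.5,-0.5,0,0,0,0,-0.3],
    [0,0,0,0,0,0,-0.3],
  ],
)

```text
time_s: 24.7
eef_pos: [0.504, -0.0185, 0.1046]
eef_rot: [-2.219, -2.223, -0.0]
ft_force: [0.5, 0.5, 0.0]
finger_gap: 0.0553
```

```bash
python3 -c "
from h import *
for n in('scene','top'): bushes(n,n+'16')
go((.433,.005,.0105),0)
a=cv2.imread('pics/scene16.png')[110:250,160:330];b=cv2.imread('pics/top16.png')[160:340,230:400]
cv2.imwrite('pics/m16.png',np.hstack([cv2.resize(a,(400,330)),cv2.resize(b,(330,330))]))"
```

```text
scene (np.float64(220.5), np.float64(144.6)) 41 [165   4 129] [ 0.516  -0.2536  0.04  ] bias-corr [ 0.5125 -0.2576]
scene (np.float64(180.5), np.float64(158.3)) 42 [ 15   3 192] [ 0.6376 -0.2658  0.04  ] bias-corr [ 0.6341 -0.2698]
scene (np.float64(233.4), np.float64(186.0)) 117 [  0   5 159] [ 0.5869 -0.0858  0.04  ] bias-corr [ 0.5834 -0.0898]
scene (np.float64(301.9), np.float64(184.7)) 89 [165   2 239] [0.4378 0.01   0.034 ] bias-corr [0.4343 0.006 ]
scene (np.float64(343.0), np.float64(186.6)) 87 [ 19 254 254] [0.3569 0.0795 0.034 ] bias-corr [0.3534 0.0755]
scene (np.float64(360.6), np.float64(205.9)) 99 [ 29 255 254] [0.372  0.1589 0.034 ] bias-corr [0.3685 0.1549]
scene (np.float64(275.1), np.float64(223.5)) 99 [110   5 147] [0.584  0.0844 0.04  ] bias-corr [0.5805 0.0804]
scene (np.float64(383.9), np.float64(229.2)) 117 [130  28  27] [0.3849 0.2496 0.034 ] bias-corr [0.3814 0.2456]
scene (np.float64(424.1), np.float64(250.7)) 125 [ 90 243 196] [0.3614 0.3519 0.034 ] bias-corr [0.3579 0.3479]
scene (np.float64(407.4), np.float64(270.1)) 141 [160   3 224] [0.4356 0.3669 0.034
[... 256 characters left out ...]
(np.float64(148.5), np.float64(252.6)) 117 [135   3 184] [0.4296 0.3613 0.034 ] bias-corr [0.4301 0.3623]
top (np.float64(191.6), np.float64(278.4)) 120 [128  24  42] [0.3784 0.2434 0.034 ] bias-corr [0.3789 0.2444]
top (np.float64(149.0), np.float64(283.2)) 129 [ 89 146 159] [0.3551 0.3462 0.034 ] bias-corr [0.3556 0.3472]
top (np.float64(227.0), np.float64(287.5)) 116 [ 26 150 234] [0.3663 0.153  0.034 ] bias-corr [0.3668 0.154 ]
t 24.8 eef [ 0.506  -0.0202  0.1044] yaw 0.03 tilt [ 0.0017 -0.0006] gap 0.0557 F [-0.3 -0.8 -0.6] q [-0.27  0.44  1.61 -0.    1.09 -0.27]
turn units (+ about tool z) 0.003 then shift units x,y,z [ 1.009 -2.919  3.757]
 shift in present axes [ 1.01  -2.918  3.757]
```

View pics/m16.png

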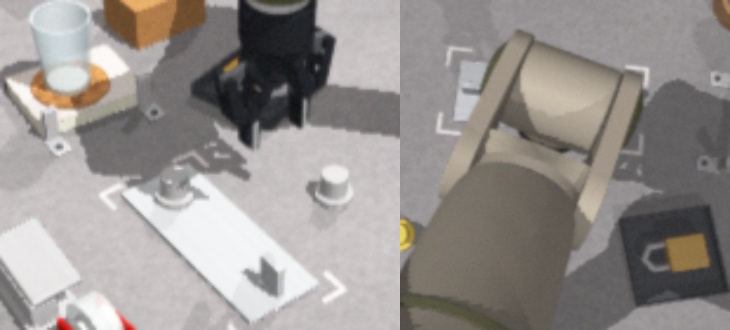

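drive_tool(
  commands=[
    [0.25,-0.75,0,0,0,0,-0.3],
    [0.25,-0.75,0,0,0,0,-0.3],
    [0.25,-0.75,0.2,0,0,0,-0.3],
    [0.25,-0.67,0.4,0,0,0,-0.3],
    [0,0,0.9,0,0,0,-0.3],
    [0,0,0.9,0,0,0,-0.3],
    [0,0,0.7,0,0,0,-0.3],
    [0,0,0.4,0,0,0,-0.3],
    [0,0,0.25,0,0,0,-0.3],
    [0,0,0,0,0,0,-0.3],
  ],
)

```text
time_s: 25.8
eef_pos: [0.4326, 0.0047, 0.0095]
eef_rot: [-2.221, -2.221, 0.0]
ft_force: [1.1, -0.2, -0.1]
finger_gap: 0.056
```

```bash
python3 -c "
from h import *
snap('scene','scene17')
go((.433,.005,.0105),0)
a=cv2.imread('pics/scene17.png')[130:230,240:370]
cv2.imwrite('pics/m17.png',np.hstack([cv2.resize(a,(650,500))]))"
```

```text
t 25.85 eef [0.4327 0.0048 0.01  ] yaw -0.01 tilt [ 0.0003 -0.0001] gap 0.0556 F [-0.6  0.6 -0. ] q [-0.26  0.51  1.91 -0.    0.72 -0.26]
turn units (+ about tool z) -0.001 then shift units x,y,z [ 0.008  0.013 -0.02 ]
 shift in present axes [ 0.008  0.013 -0.02 ]
```

View pics/m17.png

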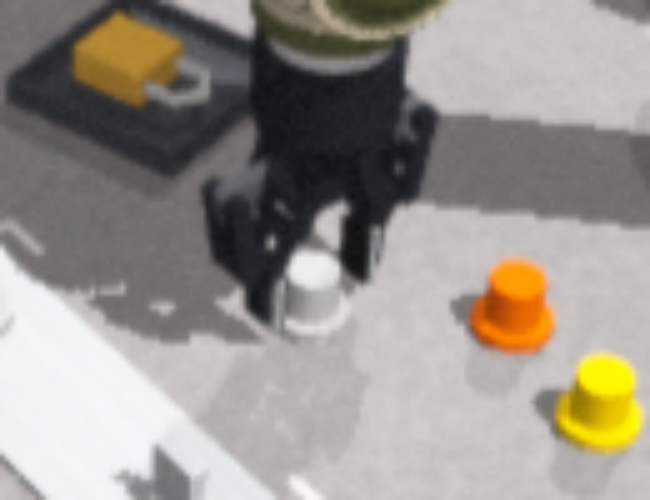

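drive_tool(
  commands=[
    [0,0,0,0,0,0,0.2],
    [0,0,0,0,0,0,0.6],
    [0,0,0,0,0,0,1],
    [0,0,0,0,0,0,1],
    [0,0,0,0,0,0,1],
    [0,0,0,0,0,0,1],
    [0,0,-0.5,0,0,0,1],
    [0,0,-1,0,0,0,1],
    [0,0,-0.9,0,0,0,1],
    [0,0,-0.3,0,0,0,1],
    [0,0,0,0,0,0,1],
  ],
)

```text
time_s: 26.95
eef_pos: [0.4326, 0.005, 0.078]
eef_rot: [2.22, 2.22, 0.002]
ft_force: [0.2, -0.1, -1.9]
finger_gap: 0.0274
```

drive_tool(
  commands=[
    [-0.1,0.3,0,0,0,0,1],
    [-0.2,0.7,0,0,0,0,1],
    [-0.3,0.9,0,0,0,0,1],
    [-0.3,1,0,0,0,0,1],
    [-0.3,1,0,0,0,0,1],
    [-0.3,0.9,0,0,0,0,1],
    [-0.2,0.7,0,0,0,0,1],
    [-0.1,0.38,0,0,0,0,1],
    [0,0,0,0,0,0,1],
  ],
)

```text
time_s: 27.85
eef_pos: [0.5798, -0.0402, 0.076]
eef_rot: [-2.221, -2.221, 0.001]
ft_force: [-0.6, 0.4, -2.1]
finger_gap: 0.0272
```

```bash
python3 -c "
from h import *
go((.58,-.04,.0172),0)
snap('scene','scene18')
a=cv2.imread('pics/scene18.png')[110:250,160:330]
cv2.imwrite('pics/m18.png',cv2.resize(a,(680,560)))"
```

```text
t 27.85 eef [ 0.5798 -0.0402  0.076 ] yaw -0.01 tilt [-0.0012  0.0003] gap 0.0272 F [-0.6  0.4 -2.1] q [-0.27  0.59  1.43 -0.    1.13 -0.27]
turn units (+ about tool z) -0.001 then shift units x,y,z [0.008 0.009 2.353]
 shift in present axes [0.008 0.009 2.353]
```

View pics/m18.png

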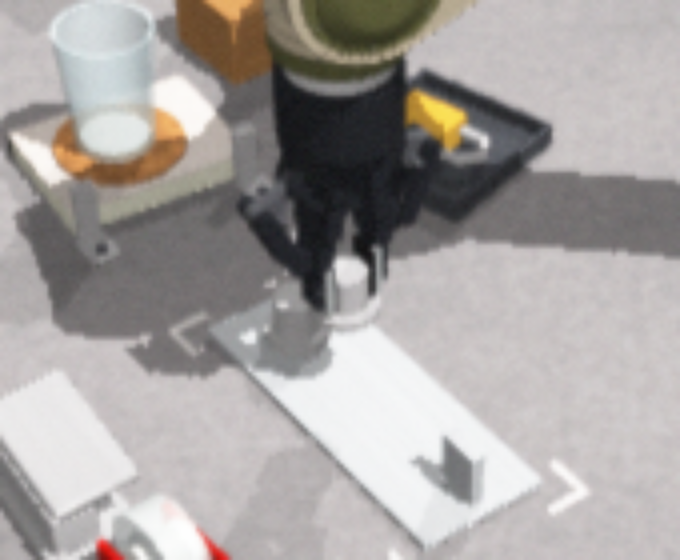

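drive_tool(
  commands=[
    [0,0,0.7,0,0,0,1],
    [0,0,0.7,0,0,0,1],
    [0,0,0.5,0,0,0,1],
    [0,0,0.3,0,0,0,1],
    [0,0,0.15,0,0,0,1],
    [0,0,0.06,0,0,0,1],
    [0,0,0,0,0,0,1],
    [0,0,0,0,0,0,0.4],
    [0,0,0,0,0,0,0.1],
    [0,0,0,0,0,0,-0.3],
    [0,0,0,0,0,0,-0.3],
    [0,0,-0.5,0,0,0,-0.3],
    [0,0,-1,0,0,0,-0.3],
    [0,0,-1,0,0,0,-0.3],
    [0,0,-1,0,0,0,-0.3],
    [0,0,0,0,0,0,-0.3],
  ],
)

```text
time_s: 29.5
eef_pos: [0.5809, -0.0403, 0.1088]
eef_rot: [2.217, 2.217, 0.006]
ft_force: [-0.3, 1.1, -0.0]
finger_gap: 0.0556
```

```bash
python3 -c "
from h import *
go((.4315,.3625,.1),-20)
bushes('scene','scene19')
a=cv2.imread('pics/scene19.png')[110:250,160:330]
cv2.imwrite('pics/m19.png',cv2.resize(a,(680,560)))"
```

```text
t 29.5 eef [ 0.5809 -0.0403  0.1088] yaw 0.02 tilt [ 0.007 -0.002] gap 0.0556 F [-0.3  1.1 -0. ] q [-0.27  0.55  1.4  -0.    1.19 -0.27]
turn units (+ about tool z) 2.502 then shift units x,y,z [ 13.095 -11.126   0.353]
 shift in present axes [16.113 -5.971  0.353]
scene (np.float64(180.5), np.float64(158.6)) 42 [  0   2 126] [ 0.6383 -0.2647  0.04  ] bias-corr [ 0.6348 -0.2687]
scene (np.float64(233.4), np.float64(185.8)) 114 [165   2 239] [ 0.5828 -0.0923  0.034 ] bias-corr [ 0.5793 -0.0963]
scene (np.float64(343.0), np.float64(186.7)) 90 [ 19 255 254] [0.3571 0.0798 0.034 ] bias-corr [0.3536 0.0758]
scene (np.float64(246.2), np.float64(197.1)) 118 [  0   2 239] [ 0.5851 -0.032   0.04  ] bias-corr [ 0.5816 -0.036 ]
scene (np.float64(360.6), np.float64(205.9)) 100 [ 29 255 254] [0.372  0.1589 0.034 ] bias-corr [0.3685 0.1549]
scene (np.float64(275.2), np.float64(223.6)) 100 [120   5 156] [0.584  0.0848 0.04  ] bias-corr [0.5805 0.0808]
scene (np.float64(383.9), np.float64(229.1)) 115 [120  18  28] [0.3847 0.2493 0.034 ] bias-corr [0.3812 0.2453]
scene (np.float64(424.1), np.float64(250.7)) 127 [ 89 243 198] [0.3614 0.3519 0.034 ] bias-corr [0.3579 0.3479]
scene (np.float64(407.5), np.float64(270.1)) 142 [  0   2 226] [0.4354 0.367  0.034 ] bias-corr [0.4319 0.363 ]
```

View pics/m19.png

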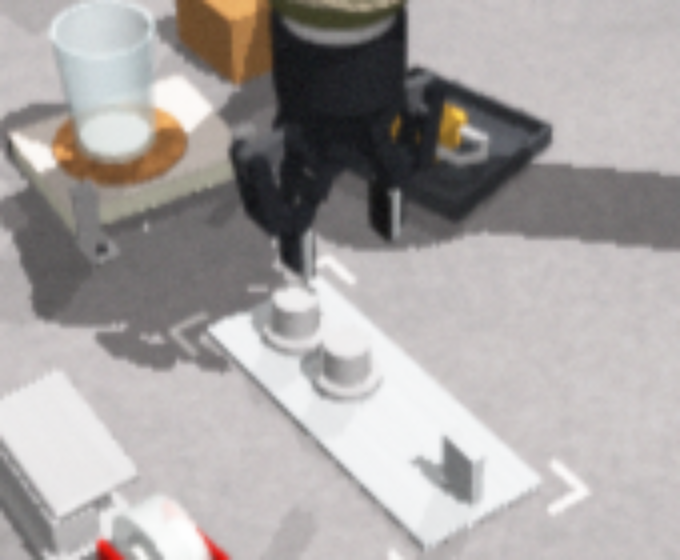

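drive_tool(
  commands=[
    [0.5,-0.18,0,0,0,0,-0.3],
    [0.9,-0.33,0,0,0,0,-0.3],
    [1,-0.37,0,0,0,0,-0.3],
    [1,-0.37,0,0,0,0,-0.3],
    [1,-0.37,0,0,0,0,-0.3],
    [1,-0.37,0,0,0,0,-0.3],
    [1,-0.37,0,0,0,0,-0.3],
    [1,-0.37,0,0,0,0,-0.3],
    [1,-0.37,0,0,0,0,-0.3],
    [1,-0.37,0,0,0,0,-0.3],
    [1,-0.37,0,0,0,0,-0.3],
    [1,-0.37,0,0,0,0,-0.3],
    [1,-0.37,0,0,0,0,-0.3],
    [1,-0.37,0,0,0,0,-0.3],
    [1,-0.37,0,0,0,0,-0.3],
    [1,-0.37,0,0,0,0,-0.3],
    [0.71,-0.3,0,0,0,0,-0.3],
    [0,0,0,0,0,0,-0.3],
  ],
)

```text
time_s: 31.35
eef_pos: [0.4272, 0.3646, 0.1036]
eef_rot: [-2.217, -2.224, 0.003]
ft_force: [0.7, 0.3, -0.8]
finger_gap: 0.0555
```

drive_tool(
  commands=[
    [0,0,0,0,0,0.8,-0.3],
    [0,0,0,0,0,0.8,-0.3],
    [0,0,0,0,0,0.8,-0.3],
    [0,0,0,0,0,0.8,-0.3],
    [0,0,0,0,0,0.8,-0.3],
    [0,0,0,0,0,0.8,-0.3],
    [0,0,0,0,0,0.8,-0.3],
    [0,0,0,0,0,0,-0.3],
  ],
)

```text
time_s: 32.15
eef_pos: [0.4291, 0.3621, 0.104]
eef_rot: [2.901, 1.205, -0.003]
ft_force: [0.6, -0.7, 1.2]
finger_gap: 0.0552
```

```bash
python3 -c "
from h import *
a=bushes('scene','scene20')
go((.4315,.3625,.01),-45)
a=cv2.imread('pics/scene20.png')[170:330,320:520]
cv2.imwrite('pics/m20.png',cv2.resize(a,(700,560)))"
```

```text
scene (np.float64(265.2), np.float64(139.1)) 120 [ 25 166 250] [ 0.3937 -0.2065  0.034 ] bias-corr [ 0.3902 -0.2105]
scene (np.float64(220.6), np.float64(144.6)) 41 [ 15   3 192] [ 0.5116 -0.2604  0.034 ] bias-corr [ 0.5081 -0.2644]
scene (np.float64(180.4), np.float64(158.5)) 44 [  0   4 191] [ 0.6382 -0.2652  0.04  ] bias-corr [ 0.6347 -0.2692]
scene (np.float64(233.6), np.float64(185.8)) 113 [  0   2 238] [ 0.5824 -0.092   0.034 ] bias-corr [ 0.5789 -0.096 ]
scene (np.float64(342.9), np.float64(186.7)) 90 [ 12 250 208] [0.3573 0.0796 0.034 ] bias-corr [0.3538 0.0756]
scene (np.float64(246.3), np.float64(197.2)) 119 [  0   1 237] [ 0.5814 -0.0369  0.034 ] bias-corr [ 0.5779 -0.0409]
scene (np.float64(360.6), np.float64(205.8)) 97 [ 25 255 204] [0.3718 0.1586 0.034 ] bias-corr [0.3683 0.1546]
scene (np.float64(275.2), np.float64(223.6)) 100 [120   7 156] [0.584  0.0848 0.04  ] bias-corr [0.5805 0.0808]
scene (np.float64(384.0), np.float64(229.0)) 114 [138  43  30] [0.3842 0.2492 0.034 ] bias-corr [0.3807 0.2452]
scene (np.float64(424.0), np.float64(250.9)) 124 [ 89 233 218] [0.3621 0.3522 0.034 ] bias-corr [0.3586 0.3482]
scene (np.float64(407.5), np.float64(270.2)) 145 [ 15   2 240] [0.4356 0.3672 0.034 ] bias-corr [0.4321 0.3632]
t 32.2 eef [0.4291 0.3623 0.1041] yaw -44.68 tilt [-0.0012 -0.0007] gap 0.0557 F [ 0.6  0.3 -0.1] q [ 0.49  0.52  1.46 -0.    1.16  1.27]
turn units (+ about tool z) 0.04 then shift units x,y,z [0.074 0.06  3.762]
 shift in present axes [0.073 0.06  3.762]
```

View pics/m20.png

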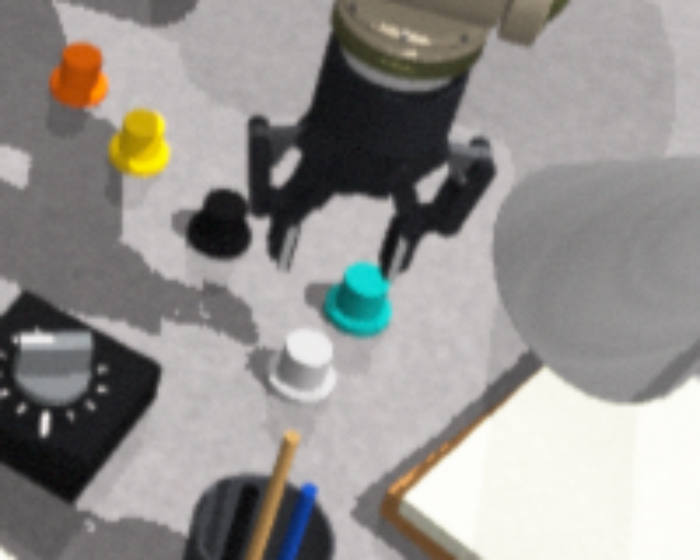

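drive_tool(
  commands=[
    [0.07,0.06,0.7,0,0,0,-0.3],
    [0,0,0.9,0,0,0,-0.3],
    [0,0,0.9,0,0,0,-0.3],
    [0,0,0.7,0,0,0,-0.3],
    [0,0,0.35,0,0,0,-0.3],
    [0,0,0.2,0,0,0,-0.3],
    [0,0,0,0,0,0,-0.3],
  ],
)

```text
time_s: 32.9
eef_pos: [0.4318, 0.3629, 0.0107]
eef_rot: [2.9, 1.209, -0.001]
ft_force: [0.3, -0.5, 0.2]
finger_gap: 0.0555
```

```bash
python3 -c "
from h import *
snap('scene','scene21')
go((.4315,.3625,.01),-45)
a=cv2.imread('pics/scene21.png')[200:320,340:480]
cv2.imwrite('pics/m21.png',cv2.resize(a,(650,557)))"
```

```text
t 32.95 eef [0.4319 0.3631 0.0112] yaw -44.75 tilt [0.0004 0.0002] gap 0.0553 F [ 0.6 -0.8 -0.1] q [ 0.49  0.65  1.54 -0.    0.95  1.27]
turn units (+ about tool z) 0.031 then shift units x,y,z [-0.029  0.004  0.048]
 shift in present axes [-0.029  0.004  0.048]
```

View pics/m21.png

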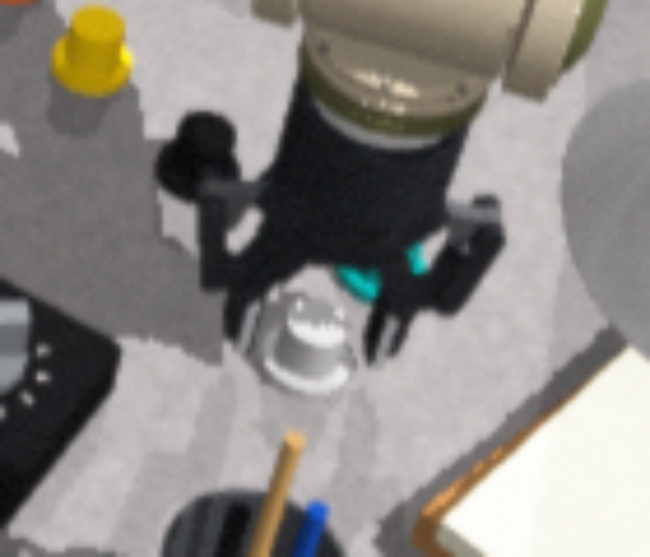

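drive_tool(
  commands=[
    [0,0,0.03,0,0,0,0.2],
    [0,0,0,0,0,0,0.6],
    [0,0,0,0,0,0,1],
    [0,0,0,0,0,0,1],
    [0,0,0,0,0,0,1],
    [0,0,0,0,0,0,1],
    [0,0,-0.5,0,0,0,1],
    [0,0,-1,0,0,0,1],
    [0,0,-1,0,0,0,1],
    [0,0,-0.5,0,0,0,1],
    [0,0,0,0,0,-0.8,1],
    [0,0,0,0,0,-0.8,1],
    [0,0,0,0,0,-0.8,1],
    [0,0,0,0,0,-0.8,1],
    [0,0,0,0,0,-0.8,1],
    [0,0,0,0,0,-0.8,1],
    [0,0,0,0,0,-0.8,1],
    [0,0,0,0,0,0,1],
  ],
)

```text
time_s: 34.75
eef_pos: [0.4316, 0.3629, 0.085]
eef_rot: [-2.22, -2.223, 0.001]
ft_force: [0.3, -0.7, -2.0]
finger_gap: 0.0275
```

```bash
python3 -c "
from h import *
go((.58,.015,.085),0)"
```

```text
t 34.75 eef [0.4316 0.3629 0.085 ] yaw 0.07 tilt [-0.0004 -0.0002] gap 0.0275 F [ 0.3 -0.7 -2. ] q [ 0.49  0.55  1.47 -0.    1.12  0.49]
turn units (+ about tool z) 0.008 then shift units x,y,z [-1.3917e+01  5.9350e+00  2.0000e-03]
 shift in present axes [-1.3924e+01  5.9190e+00  2.0000e-03]
```

drive_tool(
  commands=[
    [-0.4,0.17,0,0,0,0,1],
    [-0.8,0.34,0,0,0,0,1],
    [-1,0.43,0,0,0,0,1],
    [-1,0.43,0,0,0,0,1],
    [-1,0.43,0,0,0,0,1],
    [-1,0.43,0,0,0,0,1],
    [-1,0.43,0,0,0,0,1],
    [-1,0.43,0,0,0,0,1],
    [-1,0.43,0,0,0,0,1],
    [-1,0.43,0,0,0,0,1],
    [-1,0.43,0,0,0,0,1],
    [-1,0.43,0,0,0,0,1],
    [-1,0.43,0,0,0,0,1],
    [-1,0.42,0,0,0,0,1],
    [-0.5,0.2,0,0,0,0,1],
    [-0.22,0.07,0,0,0,0,1],
    [0,0,0,0,0,0,1],
  ],
)

```text
time_s: 36.45
eef_pos: [0.5798, 0.0148, 0.085]
eef_rot: [-2.223, -2.22, 0.0]
ft_force: [0.1, 0.9, -0.8]
finger_gap: 0.0272
```

```bash
python3 -c "
from h import *
go((.58,.015,.0172),0)
snap('scene','scene22')
a=cv2.imread('pics/scene22.png')[110:250,160:330]
cv2.imwrite('pics/m22.png',cv2.resize(a,(680,560)))"
```

```text
t 36.45 eef [0.5798 0.0148 0.085 ] yaw -0.07 tilt [-0.0005  0.0002] gap 0.0272 F [ 0.1  0.9 -0.8] q [-0.18  0.57  1.42  0.    1.14 -0.18]
turn units (+ about tool z) -0.009 then shift units x,y,z [0.008 0.007 2.71 ]
 shift in present axes [0.008 0.007 2.71 ]
```

View pics/m22.png

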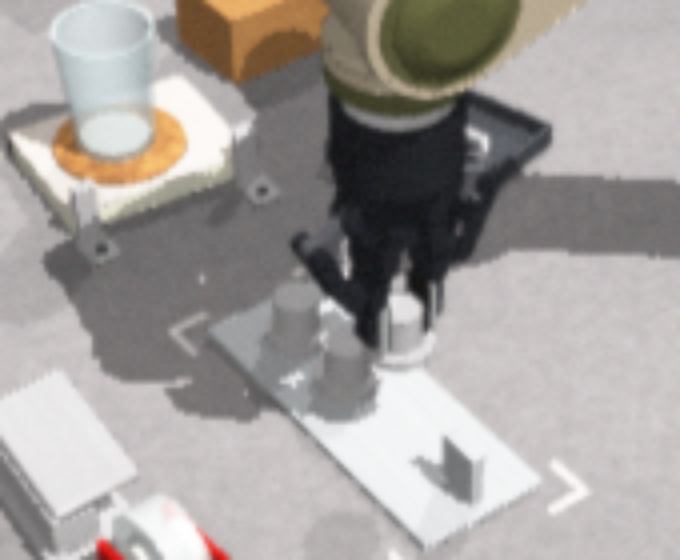

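drive_tool(
  commands=[
    [0,0,0.8,0,0,0,1],
    [0,0,0.8,0,0,0,1],
    [0,0,0.6,0,0,0,1],
    [0,0,0.3,0,0,0,1],
    [0,0,0.15,0,0,0,1],
    [0,0,0.08,0,0,0,1],
    [0,0,0,0,0,0,1],
    [0,0,0,0,0,0,0.4],
    [0,0,0,0,0,0,0.1],
    [0,0,0,0,0,0,-0.3],
    [0,0,0,0,0,0,-0.3],
    [0,0,-0.5,0,0,0,-0.3],
    [0,0,-1,0,0,0,-0.3],
    [0,0,-1,0,0,0,-0.3],
    [0,0,-1,0,0,0,-0.3],
    [0,0,-0.5,0,0,0,-0.3],
    [0,0,0,0,0,0,-0.3],
  ],
)

```text
time_s: 38.2
eef_pos: [0.5808, 0.0149, 0.1188]
eef_rot: [2.219, 2.219, 0.003]
ft_force: [0.2, -0.3, 0.1]
finger_gap: 0.055
```

```bash
python3 -c "
from h import *
go((.579,.283,.125),54)
a=bushes('scene','scene23')
a=cv2.imread('pics/scene23.png')
cv2.imwrite('pics/m23.png',cv2.resize(a,(800,600)))"
```

```text
t 38.2 eef [0.5808 0.0149 0.1188] yaw 0.01 tilt [ 0.0037 -0.0007] gap 0.055 F [ 0.2 -0.3  0.1] q [-0.18  0.53  1.38 -0.    1.22 -0.18]
turn units (+ about tool z) -6.749 then shift units x,y,z [ 6.36   8.632 -0.248]
 shift in present axes [10.722 -0.069 -0.248]
scene (np.float64(220.4), np.float64(144.5)) 40 [  0   4 130] [ 0.516  -0.2541  0.04  ] bias-corr [ 0.5125 -0.2581]
scene (np.float64(180.4), np.float64(158.5)) 43 [165   4 123] [ 0.6382 -0.2652  0.04  ] bias-corr [ 0.6347 -0.2692]
scene (np.float64(233.5), np.float64(185.8)) 115 [160   5 156] [ 0.5863 -0.0863  0.04  ] bias-corr [ 0.5828 -0.0903]
scene (np.float64(343.0), np.float64(186.6)) 88 [ 19 255 254] [0.3569 0.0795 0.034 ] bias-corr [0.3534 0.0755]
scene (np.float64(246.3), np.float64(197.2)) 118 [  0   2 240] [ 0.5851 -0.0315  0.04  ] bias-corr [ 0.5816 -0.0355]
scene (np.float64(360.6), np.float64(206.0)) 101 [ 29 255 254] [0.3723 0.1591 0.034 ] bias-corr [0.3688 0.1551]
scene (np.float64(258.8), np.float64(209.3)) 118 [  0   1 237] [0.5824 0.0172 0.034 ] bias-corr [0.5789 0.0132]
scene (np.float64(275.2), np.float64(223.6)) 99 [100   5 155] [0.584  0.0848 0.04  ] bias-corr [0.5805 0.0808]
scene (np.float64(384.0), np.float64(229.1)) 116 [156  49  26] [0.3845 0.2495 0.034 ] bias-corr [0.381  0.2455]
scene (np.float64(424.0), np.float64(250.9)) 131 [ 89 235 199] [0.3621 0.3522 0.034 ] bias-corr [0.3586 0.3482]
```

View pics/m23.png

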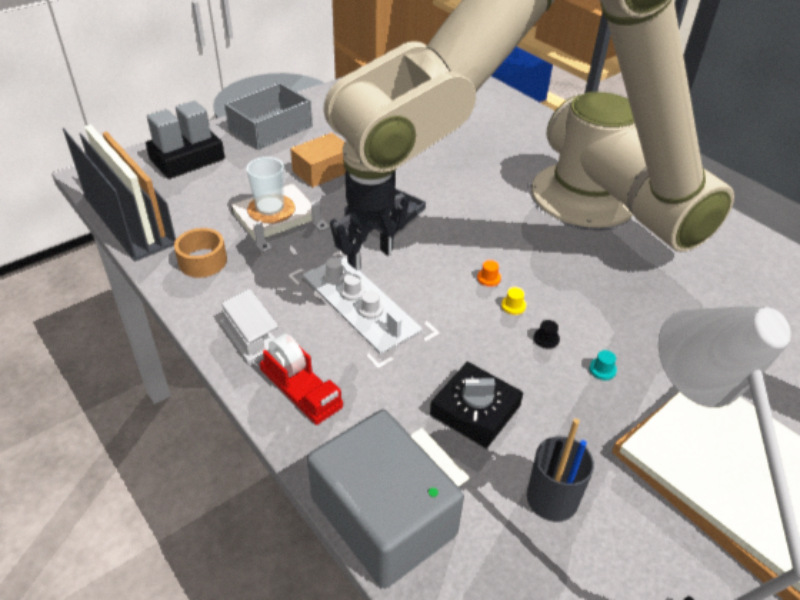

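drive_tool(
  commands=[
    [0.5,0,0,0,0,0,-0.3],
    [0.9,0,0,0,0,0,-0.3],
    [1,-0.02,0,0,0,0,-0.3],
    [1,-0.02,0,0,0,0,-0.3],
    [1,-0.02,0,0,0,0,-0.3],
    [1,-0.02,0,0,0,0,-0.3],
    [1,-0.02,0,0,0,0,-0.3],
    [1,0,0,0,0,0,-0.3],
    [1,0,0,0,0,0,-0.3],
    [1,0,0,0,0,0,-0.3],
    [0.8,0,0,0,0,0,-0.3],
    [0.48,0,0,0,0,0,-0.3],
    [0,0,0,0,0,-0.85,-0.3],
    [0,0,0,0,0,-0.85,-0.3],
    [0,0,0,0,0,-0.85,-0.3],
    [0,0,0,0,0,-0.85,-0.3],
    [0,0,0,0,0,-0.85,-0.3],
    [0,0,0,0,0,-0.85,-0.3],
    [0,0,0,0,0,-0.85,-0.3],
    [0,0,0,0,0,-0.74,-0.3],
  ],
)

```text
time_s: 40.25
eef_pos: [0.5771, 0.2821, 0.1158]
eef_rot: [-0.976, -2.985, 0.002]
ft_force: [-0.7, -0.2, -0.2]
finger_gap: 0.0556
```

```bash
python3 - <<'E'
from h import *
go((.578,.282,.049),53.5)
T=dict(np.load('pics/top0.npz'));S=dict(np.load('pics/scene0.npz'))
# long tick ends: d1 crop scale10 off(160,175); d2 scale 9.2 off(295,250)
L=ray(T,[(160+205/10-.45,175+105/10-.45),(160+232/10-.45,175+153/10-.45)],.036); print(L, np.degrees(np.arctan2(*(L[0]-L[1])[[1,0]])))
L=ray(S,[(295+345/9.2-.45,250+408/9.2-.45),(295+349/9.2-.45,250+348/9.2-.45)],.036); print(L, np.degrees(np.arctan2(*(L[0]-L[1])[[1,0]])))
# white pointer line
L=ray(T,[(160+325/10-.45,175+152/10-.45),(160+270/10-.45,175+205/10-.45)],.07); print(L, np.degrees(np.arctan2(*(L[0]-L[1])[[1,0]])))
for n in('scene','top'): snap(n,n+'24')
a=cv2.imread('pics/scene24.png')[200:330,260:410]
b=cv2.imread('pics/top24.png')[150:250,140:240]
cv2.imwrite('pics/m24.png',np.hstack([cv2.resize(a,(450,390)),cv2.resize(b,(350,390))]))
E
```

```text
t 40.25 eef [0.5771 0.2821 0.1158] yaw 53.79 tilt [-0.0018 -0.0005] gap 0.0556 F [-0.7 -0.2 -0.2] q [ 0.27  0.64  1.19 -0.    1.32 -0.67]
turn units (+ about tool z) 0.036 then shift units x,y,z [-0.032  0.021  2.672]
 shift in present axes [-0.032  0.02   2.672]
[[0.61216285 0.31139928 0.036     ]
 [0.60014808 0.30226228 0.036     ]] 37.25229319310503
[[0.61269052 0.31515165 0.036     ]
 [0.60046954 0.30323434 0.036     ]] 44.2792305062779
[[0.59469079 0.26925699 0.07      ]
 [0.57957651 0.28072322 0.07      ]] -37.18525872966408
```

View pics/m24.png

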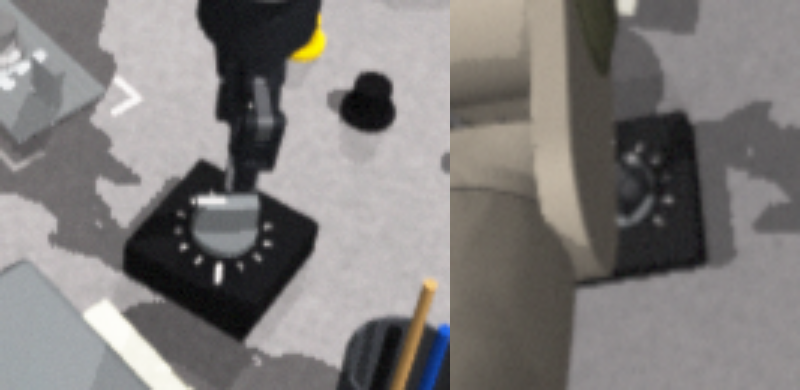

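drive_tool(
  commands=[
    [-0.03,0.02,0.7,0,0,0,-0.3],
    [0,0,0.8,0,0,0,-0.3],
    [0,0,0.6,0,0,0,-0.3],
    [0,0,0.35,0,0,0,-0.3],
    [0,0,0.2,0,0,0,-0.3],
    [0,0,0,0,0,0,-0.3],
  ],
)

```text
time_s: 40.95
eef_pos: [0.5783, 0.282, 0.0502]
eef_rot: [-0.984, -2.983, 0.001]
ft_force: [-0.3, -0.2, 1.2]
finger_gap: 0.0559
```

```bash
python3 - <<'E'
from h import *
go((.578,.282,.049),53.5)
for n in('scene','top'): snap(n,n+'25')
a=cv2.imread('pics/scene25.png')[230:330,280:400]
cv2.imwrite('pics/m25.png',cv2.resize(a,(720,600)))
E
```

```text
t 40.95 eef [0.5783 0.282  0.0502] yaw 53.47 tilt [-0.0008 -0.0002] gap 0.0559 F [-0.3 -0.2  1.2] q [ 0.27  0.71  1.26 -0.    1.17 -0.66]
turn units (+ about tool z) -0.003 then shift units x,y,z [ 0.011 -0.006  0.047]
 shift in present axes [ 0.011 -0.006  0.047]
```

View pics/m25.png

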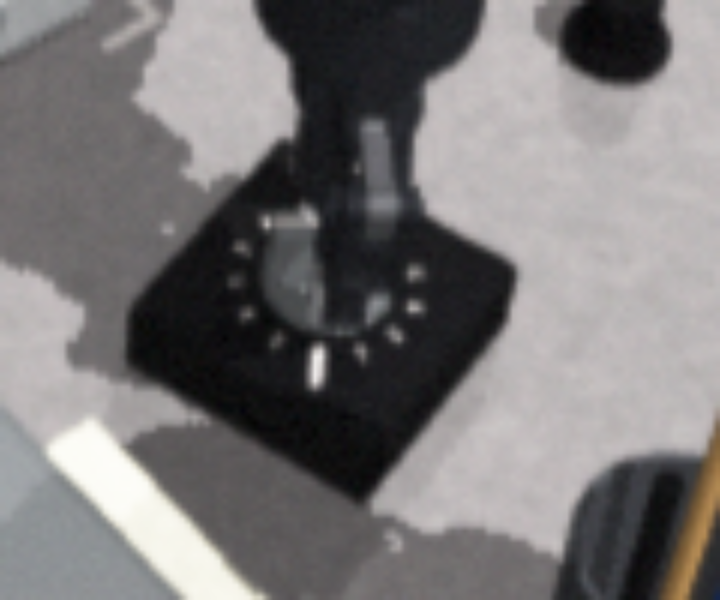

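drive_tool(
  commands=[
    [0,0,0,0,0,0,0.1],
    [0,0,0,0,0,0,0.3],
    [0,0,0,0,0,0,0.5],
    [0,0,0,0,0,0,0.7],
    [0,0,0,0,0,0,0.8],
    [0,0,0,0,0,0,1],
    [0,0,0,0,0,0,1],
    [0,0,0,0,0,0,1],
  ],
)

```text
time_s: 41.85
eef_pos: [0.5789, 0.2825, 0.051]
eef_rot: [0.983, 2.983, 0.002]
ft_force: [1.5, 4.3, 3.2]
finger_gap: 0.0111
```

```bash
python3 - <<'E'
from h import *
go((.578,.282,.049),53.5); print(robot.sense()['torque'])
E
```

```text
t 41.85 eef [0.5789 0.2825 0.051 ] yaw 53.53 tilt [0.0015 0.001 ] gap 0.0111 F [1.5 4.3 3.2] q [ 0.27  0.71  1.26  0.    1.17 -0.66]
turn units (+ about tool z) 0.004 then shift units x,y,z [ 0.017 -0.035  0.082]
 shift in present axes [ 0.017 -0.035  0.082]
[ 0.71480792 -0.37436058 -0.04556865]
```

drive_tool(
  commands=[
    [0,0,0,0,0,-0.3,1],
    [0,0,0,0,0,-0.5,1],
    [0,0,0,0,0,-0.5,1],
    [0,0,0,0,0,-0.5,1],
    [0,0,0,0,0,-0.5,1],
    [0,0,0,0,0,-0.5,1],
    [0,0,0,0,0,-0.5,1],
    [0,0,0,0,0,-0.5,1],
    [0,0,0,0,0,-0.5,1],
    [0,0,0,0,0,-0.5,1],
    [0,0,0,0,0,-0.5,1],
    [0,0,0,0,0,-0.5,1],
    [0,0,0,0,0,-0.5,1],
    [0,0,0,0,0,-0.5,1],
    [0,0,0,0,0,-0.5,1],
    [0,0,0,0,0,-0.5,1],
    [0,0,0,0,0,-0.5,1],
    [0,0,0,0,0,-0.5,1],
    [0,0,0,0,0,-0.5,1],
    [0,0,0,0,0,0,1],
  ],
)

```text
time_s: 43.85
eef_pos: [0.5789, 0.2835, 0.051]
eef_rot: [-1.023, 2.967, 0.003]
ft_force: [3.0, 10.9, 2.0]
finger_gap: 0.0103
```

```bash
python3 - <<'E'
from h import *
go((.578,.282,.049),132.1)
E
```

```text
t 43.85 eef [0.5789 0.2835 0.051 ] yaw 128.06 tilt [0.0022 0.0029] gap 0.0103 F [ 3.  10.9  2. ] q [ 0.27  0.71  1.26  0.    1.17 -1.96]
turn units (+ about tool z) -0.504 then shift units x,y,z [ 0.068 -0.02   0.082]
 shift in present axes [ 0.067 -0.025  0.082]
```

drive_tool(
  commands=[
    [-0.03,0.03,0,0,0,-0.25,1],
    [0,0,0,0,0,-0.25,1],
    [0,0,0,0,0,0,1],
    [0,0,0,0,0,0,1],
  ],
)

```text
time_s: 44.25
eef_pos: [0.5789, 0.2837, 0.051]
eef_rot: [-1.124, 2.932, 0.001]
ft_force: [1.5, 5.5, 3.3]
finger_gap: 0.0109
```

```bash
python3 - <<'E'
from h import *
go((.578,.283,.049),132.1)
for n in('scene','top'): snap(n,n+'26')
a=cv2.imread('pics/scene26.png')[230:330,280:400]
cv2.imwrite('pics/m26.png',cv2.resize(a,(720,600)))
E
```

```text
t 44.25 eef [0.5789 0.2837 0.051 ] yaw 131.95 tilt [0.0014 0.0012] gap 0.0109 F [1.5 5.5 3.3] q [ 0.27  0.71  1.26  0.    1.18 -2.03]
turn units (+ about tool z) -0.019 then shift units x,y,z [0.045 0.005 0.081]
 shift in present axes [0.045 0.005 0.081]
```

View pics/m26.png

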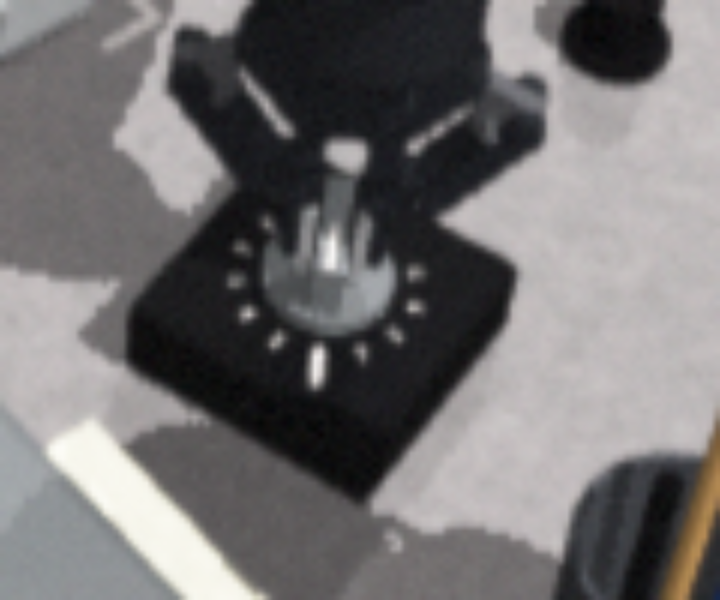

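drive_tool(
  commands=[
    [0,0,0,0,0,0,0.6],
    [0,0,0,0,0,0,0.3],
    [0,0,0,0,0,0,0],
    [0,0,0,0,0,0,-0.3],
    [0,0,0,0,0,0,-0.3],
    [0,0,-0.5,0,0,0,-0.3],
    [0,0,-1,0,0,0,-0.3],
    [0,0,-1,0,0,0,-0.3],
    [0,0,-1,0,0,0,-0.3],
    [0,0,-1,0,0,0,-0.3],
    [0,0,-1,0,0,0,-0.3],
    [0.8,0.5,0,0,0,0,-0.3],
    [0.9,0.7,0,0,0,0,-0.3],
    [0.9,0.7,0,0,0,0,-0.3],
    [0.9,0.7,0,0,0,0,-0.3],
    [0.9,0.7,0,0,0,0,-0.3],
    [0.9,0.7,0,0,0,0,-0.3],
    [0.9,0.7,0,0,0,0,-0.3],
    [0,0,0,0,0,0,-0.3],
  ],
)

```text
time_s: 46.25
eef_pos: [0.382, 0.2668, 0.1892]
eef_rot: [1.126, -2.933, -0.0]
ft_force: [0.0, -0.8, 0.5]
finger_gap: 0.0553
```

```bash
python3 - <<'E'
from h import *
go((.3,.3,.2))
for n in('scene','top'):
    a=bushes(n,n+'27'); c=cloud(a); np.savez('pics/%s27.npz'%n,**a)
    m=(c[...,2]>.058)&(c[...,2]<.08)&(abs(c[...,0]-.578)<.05)&(abs(c[...,1]-.28)<.05)
    v,u=np.nonzero(m);
    if len(u): P=ray(a,np.c_[u,v],.07)[:,:2]; print('dial',len(u),P.mean(0),cv2.minAreaRect((P*1000).astype(np.float32)))
a=cv2.imread('pics/scene27.png'); b=cv2.imread('pics/top27.png')
cv2.imwrite('pics/m27.png',cv2.resize(a[250:315,295:370],(690,598),interpolation=cv2.INTER_CUBIC))
cv2.imwrite('pics/m27b.png',cv2.resize(b[175:230,160:220],(600,550),interpolation=cv2.INTER_CUBIC))
E
```

```text
t 46.25 eef [0.382  0.2668 0.1892] yaw 132.01 tilt [-0.0001  0.0001] gap 0.0553 F [ 0.  -0.8  0.5] q [ 0.35  0.27  1.59  0.    1.28 -1.95]
turn units (+ about tool z) -0.0 then shift units x,y,z [ 1.547  3.182 -0.431]
 shift in present axes [ 1.547  3.182 -0.431]
scene (np.float64(265.3), np.float64(139.2)) 112 [ 25 171 249] [ 0.3938 -0.206   0.034 ] bias-corr [ 0.3903 -0.21  ]
scene (np.float64(220.4), np.float64(144.5)) 40 [  0   4 193] [ 0.516  -0.2541  0.04  ] bias-corr [ 0.5125 -0.2581]
scene (np.float64(180.4), np.float64(158.7)) 42 [  0   1 188] [ 0.6387 -0.2645  0.04  ] bias-corr [ 0.6352 -0.2685]
scene (np.float64(233.4), np.float64(185.8)) 114 [150   1 236] [ 0.5865 -0.0865  0.04  ] bias-corr [ 0.583  -0.0905]
scene (np.float64(343.0), np.float64(186.6)) 88 [ 18 250 254] [0.3569 0.0795 0.034 ] bias-corr [0.3534 0.0755]
scene (np.float64(246.3), np.float64(197.2)) 119 [165   2 237] [ 0.5851 -0.0315  0.04  ] bias-corr [ 0.5816 -0.0355]
scene (np.float64(360.6), np.float64(206.0)) 100 [ 28 255 250] [0.3723 0.1591 0.034 ] bias-corr [0.3688 0.1551]
scene (np.float64(258.8), np.f
[... 873 characters left out ...]
795 0.0153]
top (np.float64(313.5), np.float64(212.6)) 114 [158   6 183] [ 0.577 -0.041  0.04 ] bias-corr [ 0.5775 -0.04  ]
top (np.float64(334.7), np.float64(214.6)) 116 [  0   4 184] [ 0.5779 -0.0953  0.04  ] bias-corr [ 0.5784 -0.0943]
top (np.float64(191.5), np.float64(278.5)) 121 [120   6  41] [0.3782 0.2436 0.034 ] bias-corr [0.3787 0.2446]
top (np.float64(227.2), np.float64(287.6)) 120 [ 25 153 226] [0.3661 0.1525 0.034 ] bias-corr [0.3666 0.1535]
top (np.float64(258.3), np.float64(297.6)) 118 [ 11 179 224] [0.3507 0.0733 0.034 ] bias-corr [0.3512 0.0743]
dial 89 [0.57637017 0.28103198] ((576.2883911132812, 281.0481872558594), (45.79126739501953, 12.31108283996582), 41.39344787597656)
```

View pics/m27.png

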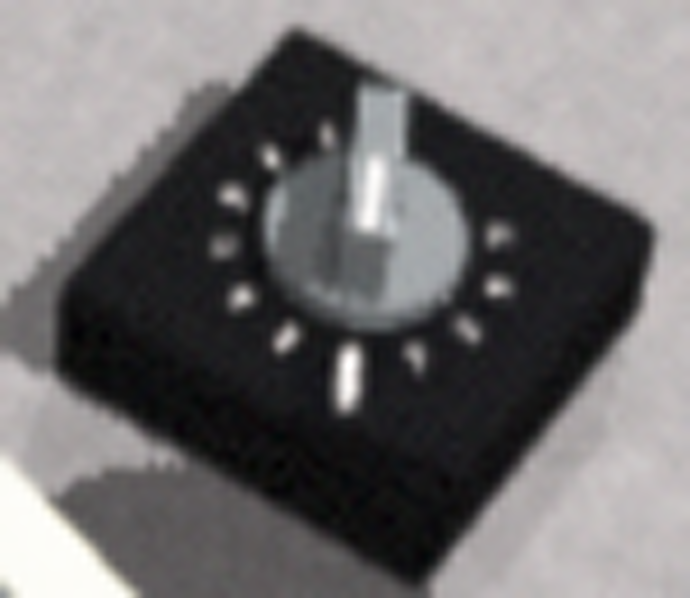

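View pics/m27b.png

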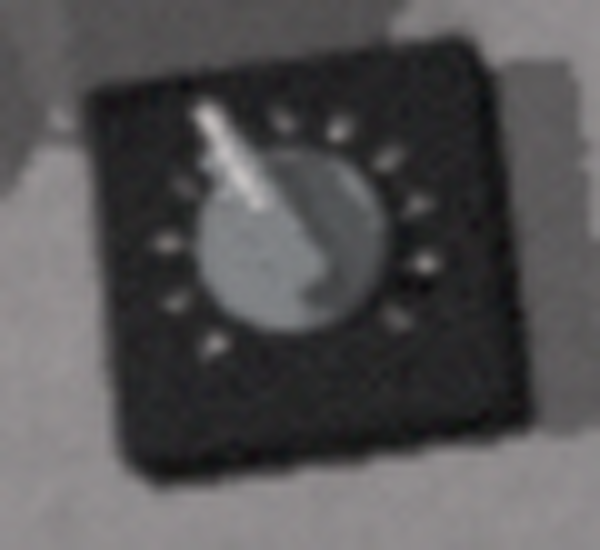

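View pics/top27.png

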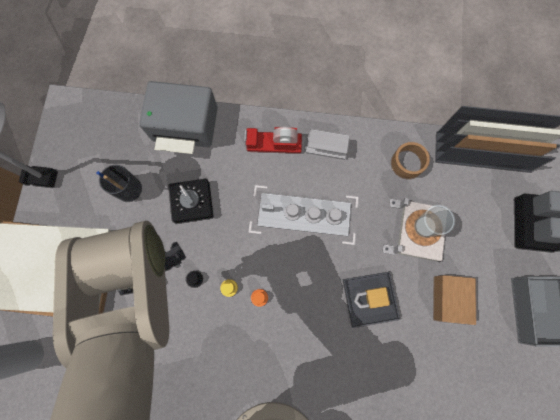

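View pics/scene27.png

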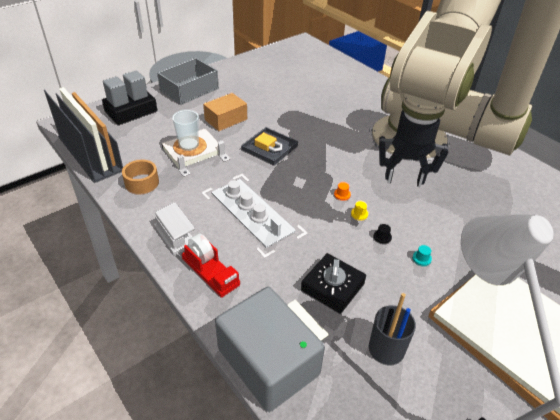

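```bash
python3 - <<'E'
from h import *
T=dict(np.load('pics/top27.npz')); c=cloud(T); hsv=cv2.cvtColor(T['pixels'],cv2.COLOR_BGR2HSV)
m=(hsv[...,0]>10)&(hsv[...,0]<30)&(hsv[...,1]>90)&(abs(c[...,1]+.21)<.07)&(abs(c[...,0]-.38)<.07)
print('lock z',np.percentile(c[m][:,2],[5,50,95]), c[m].mean(0))
b=T['pixels']; s=cv2.imread('pics/scene27.png')
cv2.imwrite('pics/m28.png',np.hstack([cv2.resize(b[265:335,335:410],(400,373),interpolation=cv2.INTER_CUBIC),cv2.resize(s[120:170,235:305],(400,373),interpolation=cv2.INTER_CUBIC)]))
cv2.imwrite('pics/m29.png',cv2.resize(b[178:252,240:455],(800,275),interpolation=cv2.INTER_CUBIC))
E
```

```text
lock z [0.01165478 0.02634217 0.02926166] [ 0.38453723 -0.21973494  0.02501826]
```

View pics/m28.png

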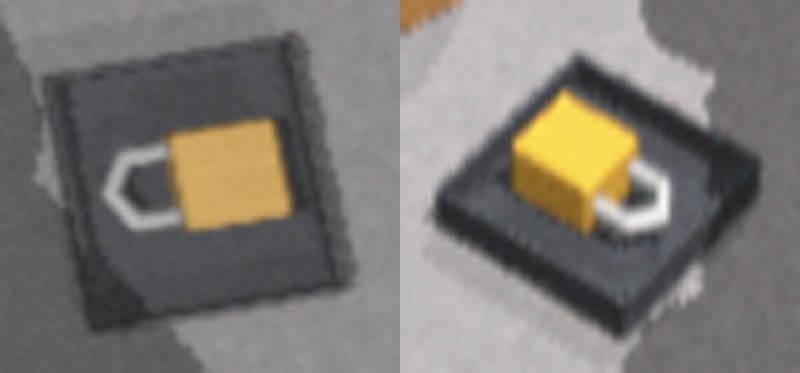

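View pics/m29.png

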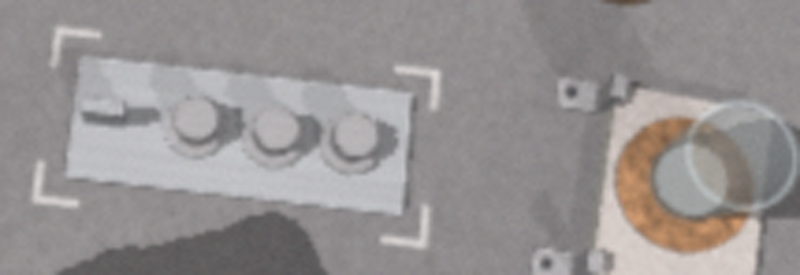

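```bash
python3 -c "
from h import *
print(robot.finish_job())"
```

```text
the job is handed in; nothing more can be done
None
```

The job is done and handed in at about 46 s of the 210 s limit; the hand-in gave no verdict. I did the steps in the order asked.

- **Padlock:** It lies flat in the steel tray, with the body and shackle inside the rim.
- **Board and stack:** I pulled the board out by its fin and slid it into the corner marks. It lies lengthwise and flat, parallel to the marks and about centred. The notepad, coaster and tumbler stayed upright behind the stop posts.
- **Bushings:** I found three grey bushings on the desk and set all three upright on the board. I saw no fourth in either camera view. The coloured look-alikes and the bystanders were not touched.
- **Dial:** The pointer measures 41.4° in the top view and 41.9° in the scene view. The long tick is at about 42.1°.

**Disagreements:** The two cameras differ by 2–6 mm on positions, so I averaged or corrected between them. A direct reading of the long tick's angle was scattered (37° and 44°). I used the housing's orientation instead, and the tick's position agreed with it.

No slackened grip and no knocked bushing showed up in any check. The highest wrist force I read was about 11 N, while turning the dial.

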